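# Load the annealing hood and find the probe hole by feel

### The job

Load the annealing hood: stand every glass paperweight upright in a compartment of the steel tray, one to a compartment, while the tray is still out on the bench, then slide the tray fully home into the hood. After that lift the cover off the slot in the hood's top and lay it flat on the bench without dropping it, take the temperature probe from its stand, feel along the floor of the slot with its tip until you find the hidden hole, and push the probe down through it until its flange rests on the hood. Leave the jar, brick, paddle and tweezers where they are.

Things in the scene. Friction and masses are not known exactly. Their poses are not given: they have to be found in the camera images.
- hood: annealing hood: fixed steel box 246 mm (x) by 170 mm (y) by 155 mm high, open underneath, on the bench. Origin on the bench under its centre. Its mouth is in the -y side: 186 mm wide, 65 mm high from the bench, centred, never closed. Inside, a back stop at y = +60 mm, where the tray is fully home
- hood_slot (a point): centre of the mouth of the probe slot in the hood's flat top, 155 mm up. Slot 90 mm long (hood x), 13 mm wide (hood y), upright walls 50 mm down to a rigid level floor, the hidden face, 105 mm above the bench. One hole in that floor, 12 mm long (x) and as wide as the slot, leads through; its centre lies within 30 mm of the slot's middle, elsewhere each time: find it with the probe's tip
- tray: loose bare steel tray, 0.36 to 0.6 kg empty, on the bench before the mouth. Origin under the centre of its pan, 170 mm (x) by 124 mm (y), floor 4 mm thick; rim and one cross of dividers 16 mm high make four compartments of about 80 by 58 mm. It slides along its +y into the hood (pan centre at hood y = -2 mm when home). A handle leaves the -y side
- tray_mid (a point): middle of the top of the tray's floor, 4 mm above its underside; axes as the tray
- tray_handle (a point): centre of the tray's upright wooden handle plate: 12 mm thick (tray x), 34 mm long (tray y), from 10 to 52 mm above the bench, 158 mm from the pan's centre towards -y; a flat steel strip 12 mm wide joins it to the pan. When the tray is home it stays 75 mm outside the hood's front
- probe_grip (a point): centre of the black grip of the loose temperature probe (about 0.1 kg): 30 mm (x) by 16 mm (y) by 50 mm tall, centred 30 mm above the underside of a 5 mm thick, 30 by 28 mm flange. Below the flange a straight steel rod, 8 mm across, 80 mm long, round end. It starts upright in the stand, flange on the stand's top. Fully inserted in the hood, the flange rests on the hood's top
- probe_tip (a point): lower end of the probe's rod, 110 mm below the grip's centre along the probe's z
- cover: loose dark steel cover, lying over the hood's slot at the start: a plate 116 mm (x) by 44 mm (y) by 6 mm with a wooden grip on top, 0.14 kg. Origin under its centre
- cover_knob (a point): centre of the cover's wooden grip, 30 mm (x) by 14 mm (y) by 30 mm tall, from 6 to 36 mm above the plate's underside
- stand_top (a point): centre of the top of the fixed, pale fireclay stand that holds the probe: a block 60 by 60 mm, 84 mm high, with a 12 mm square upright hole through it
- cell_a (a point): centre of the floor of the tray's -x -y compartment (4 mm above the tray's underside)
- cell_b (a point): centre of the floor of the tray's +x -y compartment (4 mm above the tray's underside)
- cell_c (a point): centre of the floor of the tray's -x +y compartment (4 mm above the tray's underside)
- cell_d (a point): centre of the floor of the tray's +x +y compartment (4 mm above the tray's underside)
- weight0_mid (a point): centre of a loose, solid amber glass paperweight: an upright cylinder 40 mm across and 40 mm high with a rounded top, straight sides to 32 mm, 0.11 kg, standing on the bench at the start (two to four of them are there; None when absent)
- weight1_mid (a point): centre of a loose, solid amber glass paperweight: an upright cylinder 40 mm across and 40 mm high with a rounded top, straight sides to 32 mm, 0.11 kg, standing on the bench at the start (two to four of them are there; None when absent)
- weight2_mid (a point): centre of a loose, solid amber glass paperweight: an upright cylinder 40 mm across and 40 mm high with a rounded top, straight sides to 32 mm, 0.11 kg, standing on the bench at the start (two to four of them are there; None when absent)
- weight3_mid (a point): centre of a loose, solid amber glass paperweight: an upright cylinder 40 mm across and 40 mm high with a rounded top, straight sides to 32 mm, 0.11 kg, standing on the bench at the start (two to four of them are there; None when absent)
- jar: bystander, to be left where it is: white jar with a black lid, 60 mm across, 75 mm high
- firebrick: bystander, to be left where it is: pale brick 110 by 60 by 35 mm
- paddle: bystander, to be left where it is: dark graphite paddle with a wooden handle, lying
- tweezers: bystander, to be left where it is: steel tweezers, lying, 120 mm long

How it is judged:
By the outcome, as a careful person would: the job done as asked, in the order asked, and still so for the second after the job is handed in, with the robot touching nothing.
Of weight0, weight1, weight2, weight3 only 2 to 4 are there at a start; the rules pass over those that are not, and their reading is None.
At some moment in a run one of weight0, weight1, weight2, weight3 may be knocked a few centimetres aside while the robot is not near it.
It also fails if it takes over 210 s, if anything falls off the work surface, if the arm or the gripper's body presses on something with over 40 N, if the wrist force passes 120 N, or if a joint passes its speed limit or range.

### The arm

A 6-joint arm with a two-finger parallel gripper is mounted at the origin on the work surface. World frame = base frame: x ahead of the robot, y to its left, z up, the work surface at z = 0. Lengths are in m, angles in degrees, forces in N, time in s.
With the tool pointing down it reaches from about 0.4 to 0.825 m from the base axis. Payload 7 kg.
Tool frame: the origin (TCP) lies at the very end of the fingers, on their centre line; the grasp point (between the pads) lies 19 mm behind it (r.grasp_offset is the z of the grasp point in the tool frame, in m); z points along the fingers, y is the direction in which the jaws open and shut (so a half turn about z gives the same grasp; the last joint's range is limited). The gripper opens to 88 mm and grips with 3 to 60 N. Pads are 19 mm wide; open, the fingers measure 130 mm over their backs; the gripper's body (78 mm by 193 mm) begins 47 mm behind the grasp point.
Start: joints at [82.397, 20.546, 0.682, 0, -70.136, -16.507], TCP at [0.276, 0.616, 0.227] pointing down, gripper open.
Joint ranges: [-176.03, 176.03], [-82.01, 121.73], [-58.28, 71.71], [-173.87, 95.51], [-174.79, -0.11], [-173.66, 173.66]. Speed limits (degrees/s): [136.94, 136.94, 172.46, 180, 180, 180].

### API

Orientations are given as [roll, pitch, yaw] about the fixed x, y, z axes, in that order (R = Rz(yaw) Ry(pitch) Rx(roll)).
In Python, from plant import r gives the robot as it stands.
- The arm moves only by the tool carry_out, never from a script. Its argument "plan" is a list of rows, each a list of 6 numbers: the shift along the world's x, y, z in m, then the turn, a rotation vector about the world's x, y, z in rad. In form: [[tx, ty, tz, wx, wy, wz], ...]. A call has 1 to 12 rows; each row shifts and turns the pose as measured when the row begins; what a row does not reach is not made up. A row lasts 1/12 s, in which the tool goes at most 41.7 mm and 7.16 degrees, less where a joint would pass 70% of its speed; a pose out of reach is approached as far as the arm can. A call with a gripper value outside its range is refused whole. "fingers" is the closure, from -1 (fully open) to 1 (shut), set as the call begins (left out, the last holds). The fingers move at their own pace and stop on an object; "force" is the grip in N (left out, the last holds). Time passes only in rows, so rows that do not move let the fingers close. It gives the time, the measured TCP pose, the force and the opening at its end, in the units of the state.
- r.get_state(): the state, without advancing time (a new reading comes with each control period).
- r.capture(name): name is "side" or "top"; returns the picture (420x560x3 uint8, red, green, blue); there is no depth.
- r.camera_model(name): a dict with "fov_y" (degrees; the focal length in pixels is half the picture's height over the tangent of half this angle, whatever the lens; pixels are square), "cx", "cy" (the principal point, pixels), "R" (3x3) and "t" (3): a world point X has camera coordinates R X + t. Camera axes: x right, y down, z forward; pixel columns grow to the right and rows downward; lengths in m; the calibration is good to about 2 mm. A picture is of the moment at which its call begins. camera_model takes no time and is no camera call.
- r.close_job(): hands the job in, once; it reports no verdict.
The state is a dict: "time_s": time; "joints": joint angles; "qd": joint speeds; "joint_torque": joint torques, N m; "tcp_pos": TCP position; "eef_rot": TCP orientation; "contact_force": force on the tool from outside, world axes, zero at the start; "moment": the same for the moment, N m; "gripper_width": finger opening in m.
Only numpy, scipy, OpenCV 4.12 (cv2) and the standard library are available. Lean on these libraries where they do the work, as an engineer would, in place of code of your own. Each camera call takes 0.05 s, during which the arm holds its last target.

## Working session

There is one attempt and no reset: what is moved stays moved. The work goes in short steps, Python scripts to look and compute and a tool call to move; the robot and the scene stay as the last step left them, time stands still between calls to the robot, and variables do not carry over. Pictures are saved under pics/ and viewed, and the job is handed in when it is done.

Besides the shell and the picture viewer there is one more tool, called after ">>>" as name([rows], argument=value, ...), one row to a line, values as JSON. carry_out: Moves the arm, as the interface text tells. Its arguments: {"type":"object","properties":{"plan":{"type":"array"},"fingers":{"type":"number"},"force":{"type":"number"}},"required":["plan"]}

```bash
ls; mkdir -p pics; python3 - <<'E'
from plant import r
import cv2
for n in ("side","top"):
    im=r.capture(n); cv2.imwrite(f"pics/{n}0.png",im[:,:,::-1])
    print(n,r.camera_model(n))
print(r.get_state(), r.grasp_offset)
E
```

```text
pics
side {'fov_y': 47.92881138989654, 'cx': 272.9682192317939, 'cy': 208.40578232090627, 'R': array([[ 8.16460893e-01, -5.77400220e-01,  7.71525748e-04],
       [-3.50560890e-01, -4.96764269e-01, -7.93934710e-01],
       [ 4.58801343e-01,  6.47946176e-01, -6.08002534e-01]]), 't': array([-0.46167464,  0.24729857,  1.03566129])}
top {'fov_y': 53.3220858579992, 'cx': 270.1418758311174, 'cy': 209.19875271554073, 'R': array([[ 0.02519646, -0.99960787,  0.01221644],
       [-0.99196259, -0.02651578, -0.12372204],
       [ 0.12399745, -0.0090009 , -0.99224171]]), 't': array([-0.11091218,  0.53827073,  1.17742584])}
{'time_s': 0.1, 'joints': array([ 8.23983761e+01,  2.05888358e+01,  6.38207618e-01, -1.72729076e-02,
       -7.01345589e+01, -1.65079314e+01]), 'qd': array([-0.07405113, -0.09119119,  0.12375927,  0.11988799,  0.07146411,
        0.06622185]), 'joint_torque': array([-2.82396271e-03, -5.84164345e+01,  2.93754101e+01,  7.01557025e+00,
        1.02269652e-02, -5.85228872e-05]), 'tcp_pos': array([0.27556374, 0.61571258, 0.22569464]), 'eef_rot': array([ 1.79913710e+02, -8.63890038e-03, -2.41154304e+01]), 'contact_force': array([0.04608248, 0.33086633, 0.44254711]), 'moment': array([ 0.01484202, -0.02800028,  0.00999799]), 'gripper_width': 0.08731065501941661} -0.0188
```

View pics/side0.png

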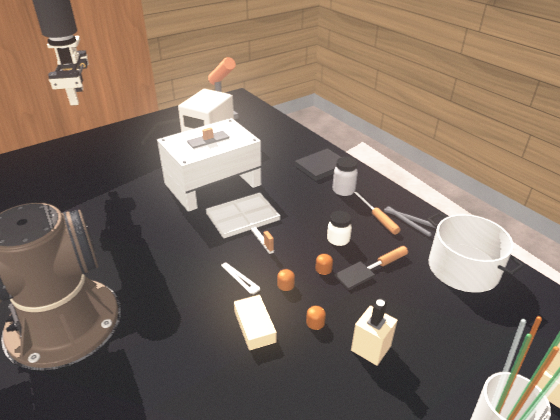

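View pics/top0.png

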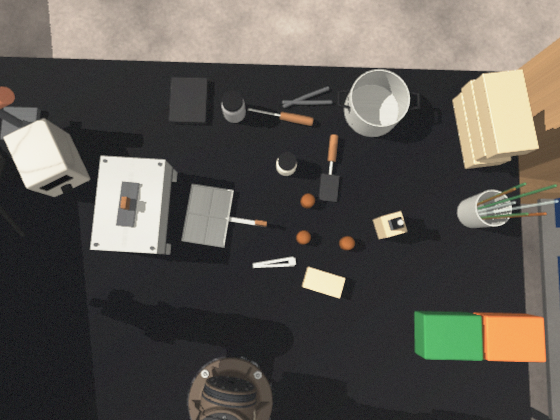

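```bash
cat > h.py <<'E'
import numpy as np, cv2
from plant import r
def cam(n):
    m=r.camera_model(n); f=210/np.tan(np.radians(m['fov_y']/2)); return m,f
def ray(n,uv):
    m,f=cam(n); R=np.array(m['R']);t=np.array(m['t'])
    d=R.T@np.array([(uv[0]-m['cx'])/f,(uv[1]-m['cy'])/f,1]); return -R.T@t,d
def onz(n,uv,z):
    c,d=ray(n,uv); return c+d*(z-c[2])/d[2]
def proj(n,X):
    m,f=cam(n); p=np.array(m['R'])@np.array(X)+m['t']; return np.array([m['cx']+f*p[0]/p[2],m['cy']+f*p[1]/p[2]])
def tri(uvs,uvt):
    c1,d1=ray('side',uvs);c2,d2=ray('top',uvt)
    A=np.stack([d1,-d2],1); s=np.linalg.lstsq(A,c2-c1,rcond=None)[0]
    p,q=c1+s[0]*d1,c2+s[1]*d2; return (p+q)/2,np.linalg.norm(p-q)
def snap(n,name,crop=None,k=1):
    im=r.capture(n)[:,:,::-1].copy(); cv2.imwrite(f"pics/{name}_full.png",im)
    if crop: x,y,w,h=crop; cv2.imwrite(f"pics/{name}.png",cv2.resize(im[y:y+h,x:x+w],None,fx=k,fy=k,interpolation=cv2.INTER_CUBIC))
    return im
def st():
    s=r.get_state(); print('t',round(s['time_s'],2),'tcp',s['tcp_pos'].round(4),'rot',s['eef_rot'].round(2),'F',s['contact_force'].round(1),'M',s['moment'].round(2),'w',round(s['gripper_width'],4),'q',s['joints'].round(0)); return s
def amber(im):
    h=cv2.cvtColor(im,cv2.COLOR_BGR2HSV)
    return cv2.inRange(h,(4,150,60),(16,255,255))
E
python3 - <<'E'
from h import *
for n in('side','top'):
    im=cv2.imread(f'pics/{n}0.png')
    m=amber(im); k,l,s,c=cv2.connectedComponentsWithStats(m)
    for i in range(1,k):
        if s[i,4]>25: print(n,s[i],c[i].round(1),onz(n,c[i],.02 if n=='side' else .03).round(3))
t=cv2.imread('pics/top0.png')
cv2.imwrite('pics/c1.png',cv2.resize(t[145:265,80:275],None,fx=4,fy=4,interpolation=cv2.INTER_CUBIC))
cv2.imwrite('pics/c2.png',cv2.resize(t[130:300,240:420],None,fx=3.5,fy=3.5,interpolation=cv2.INTER_CUBIC))
s=cv2.imread('pics/side0.png')
cv2.imwrite('pics/c3.png',cv2.resize(s[110:260,150:300],None,fx=4,fy=4,interpolation=cv2.INTER_CUBIC))
E
```

```text
side [316 254  16  21 244] [324.  264.4] [ 0.569 -0.21   0.02 ]
side [283 270  11  17  65] [289. 277.] [ 0.474 -0.195  0.02 ]
side [307 306  18  24 308] [315.8 318.1] [ 0.448 -0.326  0.02 ]
side [521 316  21  48 133] [533.6 330.7] [ 0.8   -0.616  0.02 ]
side [512 348  46  72 180] [537.4 378.9] [ 0.7   -0.683  0.02 ]
top [301 194  14  14 146] [307.2 200.4] [ 0.57  -0.204  0.03 ]
top [529 213  17   2  26] [538.2 213.6] [ 0.549 -0.881  0.03 ]
top [297 231  14  13 146] [303. 237.] [ 0.463 -0.194  0.03 ]
top [340 237  15  13 154] [346.7 242.9] [ 0.449 -0.32   0.03 ]
top [ 473  312   73   50 2929] [513.3 337.3] [ 0.196 -0.791  0.03 ]
```

View pics/c1.png

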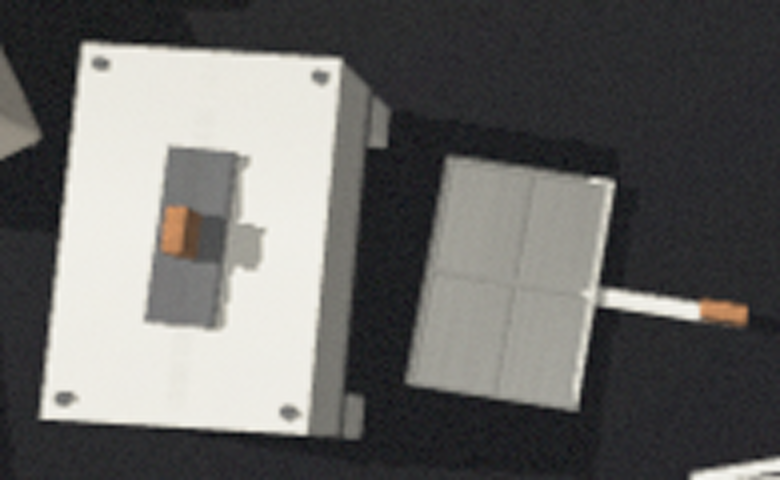

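View pics/c2.png

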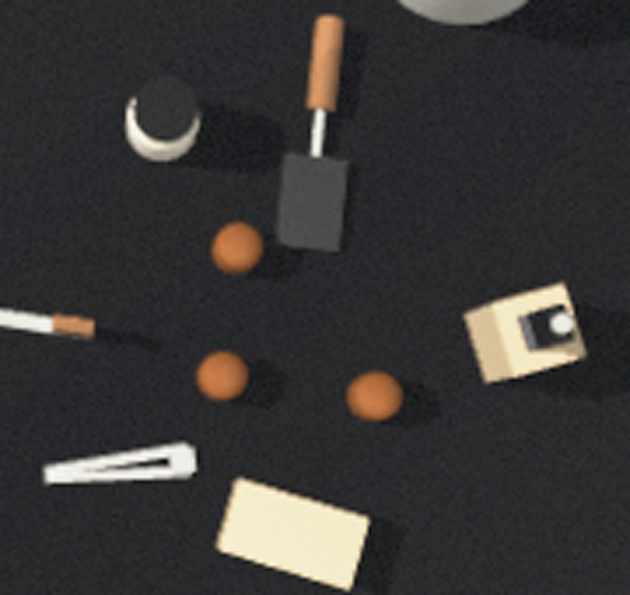

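View pics/c3.png

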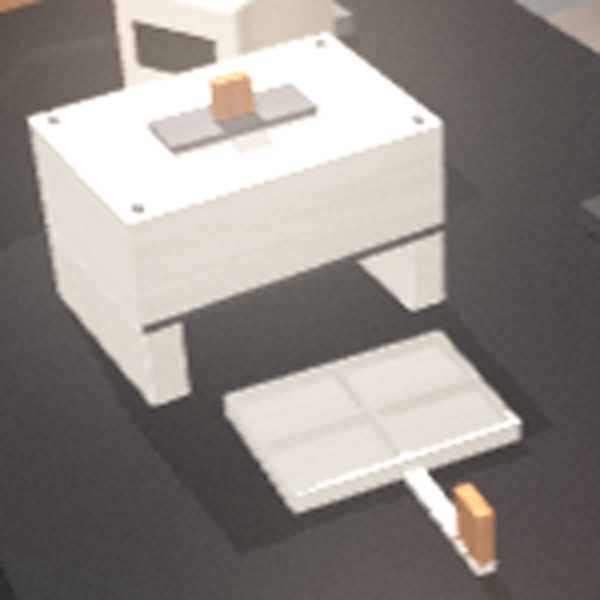

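```bash
python3 - <<'E'
from h import *
def c1(p): return np.array(p)/4+[80,145]
def c3(p): return np.array(p)/4+[150,110]
def rep(name,fn,n,pts,z):
    P=np.array([onz(n,fn(p),z)[:2] for p in pts]); print(name,'c',P.mean(0).round(4)); print(P.round(4).tolist())
    for i in range(len(P)):
        d=P[(i+1)%len(P)]-P[i]; print('  len',np.linalg.norm(d).round(4),'ang',np.degrees(np.arctan2(d[1],d[0])).round(1))
    return P
rep('hood top',c1,'top',[(82,42),(342,58),(308,437),(38,420)],.155)
rep('hood screws',c1,'top',[(101,64),(320,77),(289,412),(64,398)],.155)
rep('hood screws side',c3,'side',[(322,43),(418,121),(139,208),(53,120)],.155)
rep('tray',c1,'top',[(447,156),(614,180),(578,410),(407,383)],.016)
rep('tray side',c3,'side',[(445,333),(522,425),(300,500),(226,398)],.016)
rep('handle',c1,'top',[(702,300),(748,303),(746,326),(700,321)],.052)
rep('cover',c1,'top',[(169,148),(237,153),(217,327),(146,320)],.161)
rep('cover side',c3,'side',[(281,86),(317,107),(177,151),(150,125)],.161)
rep('knob',c1,'top',[(163,207),(191,207),(187,257),(161,255)],.191)
def c2(p): return np.array(p)/3.5+[240,130]
rep('stand',c2,'top',[(502,303),(565,284),(586,355),(521,370)],.084)
E
```

```text
hood top c [0.5292 0.2732]
[[0.6564, 0.3546], [0.6505, 0.1833], [0.4018, 0.1911], [0.4082, 0.364]]
  len 0.1714 ang -92.0
  len 0.2488 ang 178.2
  len 0.173 ang 87.9
  len 0.2484 ang -2.2
hood screws c [0.5299 0.2727]
[[0.642, 0.341], [0.6373, 0.197], [0.4174, 0.2042], [0.4227, 0.3485]]
  len 0.1441 ang -91.9
  len 0.22 ang 178.1
  len 0.1444 ang 87.9
  len 0.2194 ang -1.9
hood screws side c [0.5317 0.2715]
[[0.6448, 0.3392], [0.638, 0.1949], [0.42, 0.2041], [0.424, 0.3476]]
  len 0.1445 ang -92.7
  len 0.2182 ang 177.6
  len 0.1436 ang 88.4
  len 0.221 ang -2.2
tray c [0.5203 0.0847]
[[0.6121, 0.1365], [0.5975, 0.0126], [0.4277, 0.0326], [0.444, 0.1573]]
  len 0.1247 ang -96.7
  len 0.171 ang 173.3
  len 0.1258 ang 82.5
  len 0.1693 ang -7.1
tray side c [0.5214 0.0791]
[[0.6142, 0.1287], [0.5964, 0.0078], [0.4306, 0.0277], [0.4443, 0.1525]]
  len 0.1222 ang -98.4
  len 0.167 ang 173.2
  len 0.1256 ang 83.7
  len 0.1715 ang -8.0
handle c [ 0.4982 -0.0718]
[[0.5067, -0.0559], [0.5054, -0.0886], [0.489, -0.0877], [0.4917, -0.0549]]
  len 0.0328 ang -92.2
  len 0.0165 ang 176.5
  len 0.0328 ang 85.3
  len 0.015 ang -3.7
cover c [0.5286 0.2716]
[[0.5861, 0.2906], [0.584, 0.2463], [0.4704, 0.2519], [0.4737, 0.2975]]
  len 0.0443 ang -92.7
  len 0.1137 ang 177.2
  len 0.0458 ang 85.9
  len 0.1126 ang -3.6
cover side c [0.527  0.2676]
[[0.5787, 0.2874], [0.5839, 0.245], [0.4719, 0.2472], [0.4733, 0.2909]]
  len 0.0428 ang -83.0
  len 0.1121 ang 178.9
  len 0.0437 ang 88.1
  len 0.1054 ang -1.9
knob c [0.5276 0.2723]
[[0.5429, 0.2812], [0.5434, 0.2637], [0.5116, 0.264], [0.5125, 0.2804]]
  len 0.0175 ang -88.4
  len 0.0317 ang 179.3
  len 0.0163 ang 87.1
  len 0.0304 ang 1.6
stand c [ 0.5035 -0.4446]
[[0.5225, -0.4118], [0.5391, -0.4622], [0.4829, -0.4781], [0.4697, -0.4264]]
  len 0.0531 ang -71.8
  len 0.0584 ang -164.2
  len 0.0534 ang 104.3
  len 0.0548 ang 15.4
```

>>> carry_out([
  [0.012, -0.038, 0.005, 0, 0, -0.11],
  [0.015, -0.038, 0, 0, 0, -0.11],
  [0.015, -0.038, 0, 0, 0, -0.11],
  [0.015, -0.038, 0, 0, 0, -0.11],
  [0.015, -0.038, 0, 0, 0, -0.11],
  [0.015, -0.038, 0, 0, 0, -0.11],
  [0.015, -0.038, 0, 0, 0, -0.11],
  [0.015, -0.038, 0, 0, 0, -0.11],
  [0.015, -0.038, 0, 0, 0, -0.11],
  [0.015, -0.038, 0, 0, 0, -0.11],
  [0.015, -0.038, 0, 0, 0, -0.11],
  [0.015, -0.038, 0, 0, 0, -0.11],
], fingers=-0.45, force=25)

```text
time_s: 1.1
tcp_pos: [0.4475, 0.1517, 0.2236]
eef_rot: [179.4, -0.2, -102.6]
contact_force: [1.7, 0.2, -0.5]
gripper_width: 0.0636
```

```bash
python3 - <<'E'
from h import *
st()
print('jar',onz('top',(287,158),.075),'pad',onz('top',(330,188),0), 'camtop',ray('top',(270,209))[0], 'tw',onz('top',(290,262),0))
E
```

```text
t 1.1 tcp [0.4475 0.1517 0.2236] rot [ 179.45   -0.2  -102.56] F [ 1.7  0.2 -0.5] M [ 0.11 -0.3   0.03] w 0.0636 q [ 42.   2. -24.  -0. -65. -55.]
jar [ 0.68377573 -0.14074948  0.075     ] pad [ 0.61417021 -0.2753084   0.        ] camtop [ 0.39074121 -0.08599813  1.23624193] tw [ 0.39069726 -0.15940232  0.        ]
```

>>> carry_out([
  [0.002, -0.038, 0, 0, 0, 0.02],
  [0.002, -0.039, -0.005, 0, 0, 0.02],
  [0.002, -0.039, -0.01, 0, 0, 0.02],
  [0.002, -0.039, -0.012, 0, 0, 0.02],
  [0.002, -0.039, -0.012, 0, 0, 0.02],
  [0.002, -0.039, -0.012, 0, 0, 0],
  [0.002, -0.039, -0.012, 0, 0, 0],
  [0.001, -0.038, -0.012, 0, 0, 0],
  [0.001, -0.03, -0.012, 0, 0, 0],
  [0, -0.015, -0.005, 0, 0, 0],
  [0, 0, 0, 0, 0, 0],
])

```text
time_s: 2.02
tcp_pos: [0.46, -0.2221, 0.1283]
eef_rot: [179.5, -0.0, -97.3]
contact_force: [-1.0, 0.5, 0.1]
gripper_width: 0.0637
```

```bash
python3 - <<'E'
from h import *
st()
snap('top','t1',(230,130,200,170),3.5)
snap('side','s1',(200,180,220,200),3)
st()
E
```

```text
t 2.02 tcp [ 0.46   -0.2221  0.1283] rot [ 1.7952e+02 -2.0000e-02 -9.7320e+01] F [-1.   0.5  0.1] M [ 0.15 -0.16 -0.  ] w 0.0637 q [ -4.  11. -27.  -0. -53.  -4.]
t 2.12 tcp [ 0.4604 -0.2203  0.1293] rot [ 1.7958e+02 -1.0000e-02 -9.7270e+01] F [-0.4  1.5 -0.4] M [ 0.11 -0.07 -0.01] w 0.0636 q [ -4.  10. -27.  -0. -53.  -4.]
```

View pics/s1.png

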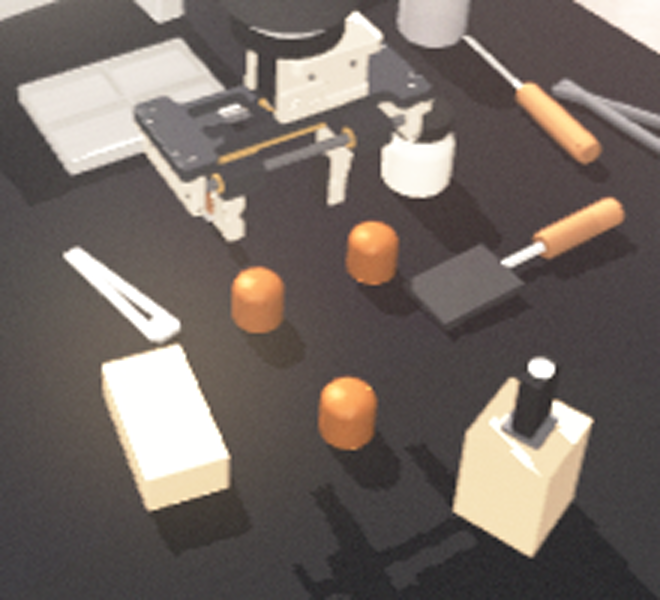

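View pics/t1.png

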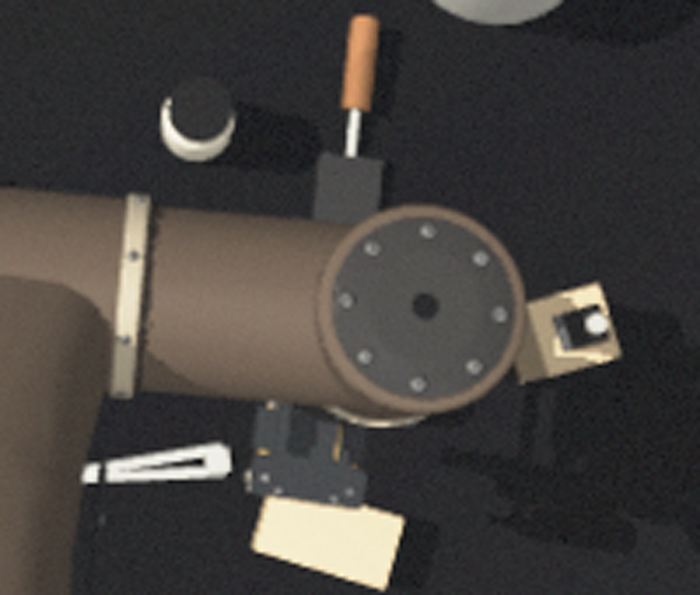

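```bash
python3 - <<'E'
from h import *
for c,t in(((286,280),(303,237)),((324.3,264.3),(307.2,200.4)),((316,317.7),(346.7,242.9))): print(onz('side',c,.021),onz('top',t,.032))
s=st();R=cv2.Rodrigues
E
```

```text
[ 0.46199349 -0.19910181  0.021     ] [ 0.46307995 -0.19358311  0.032     ]
[ 0.56915409 -0.21067259  0.021     ] [ 0.56993349 -0.20417622  0.032     ]
[ 0.44841195 -0.32596895  0.021     ] [ 0.44936489 -0.3197607   0.032     ]
t 2.12 tcp [ 0.4604 -0.2203  0.1293] rot [ 1.7958e+02 -1.0000e-02 -9.7270e+01] F [-0.4  1.5 -0.4] M [ 0.11 -0.07 -0.01] w 0.0636 q [ -4.  10. -27.  -0. -53.  -4.]
```

>>> carry_out([
  [0.001, 0.014, -0.01, 0, 0, 0],
  [0.001, 0.01, -0.025, 0, 0, 0],
  [0, 0, -0.03, 0, 0, 0],
  [0, 0, -0.025, 0, 0, 0],
  [0, 0, -0.015, 0, 0, 0],
  [0, 0, -0.005, 0, 0, 0],
  [0, 0, 0, 0, 0, 0],
])

```text
time_s: 2.7
tcp_pos: [0.4669, -0.1893, 0.0209]
eef_rot: [-179.8, 0.0, -96.9]
contact_force: [0.6, -0.5, 1.1]
gripper_width: 0.0634
```

>>> carry_out([
  [0, 0, 0, 0, 0, 0],
  [-0.004, -0.007, -0.002, 0, 0, 0],
  [0, 0, 0, 0, 0, 0],
])

```text
time_s: 2.95
tcp_pos: [0.4648, -0.1953, 0.0214]
eef_rot: [-179.6, 0.0, -96.6]
contact_force: [-0.3, 0.6, -0.2]
gripper_width: 0.0633
```

>>> carry_out([
  [-0.001, -0.001, -0.002, 0, 0, 0],
  [0, 0, 0, 0, 0, 0],
  [0, 0, 0, 0, 0, 0],
  [0, 0, 0, 0, 0, 0],
  [0, 0, 0, 0, 0, 0],
  [0, 0, 0, 0, 0, 0],
], fingers=1, force=25)

```text
time_s: 3.45
tcp_pos: [0.465, -0.1974, 0.0222]
eef_rot: [-179.2, 0.1, -96.8]
contact_force: [0.3, -0.8, -0.7]
gripper_width: 0.0393
```

>>> carry_out([
  [0, 0, 0.02, 0, 0, 0],
  [0, 0.01, 0.03, 0, 0, 0],
  [0, 0.025, 0.02, 0, 0, 0],
  [0.002, 0.036, 0, 0, 0, 0],
  [0.002, 0.038, 0, 0, 0, 0],
  [0.003, 0.038, 0, 0, 0, 0],
  [0.003, 0.038, 0, 0, 0, 0],
  [0.003, 0.038, 0, 0, 0, 0],
  [0.003, 0.038, 0, 0, 0, 0],
  [0.002, 0.03, 0, 0, 0, 0],
  [0, 0.012, 0, 0, 0, 0],
  [0, 0, 0, 0, 0, 0],
])

```text
time_s: 4.45
tcp_pos: [0.4808, 0.12, 0.0955]
eef_rot: [-179.2, 0.3, -97.0]
contact_force: [-0.7, -0.1, -0.8]
gripper_width: 0.0395
```

>>> carry_out([
  [0, 0, 0, 0, 0, 0],
  [0, 0, 0, 0, 0, 0],
])

```text
time_s: 4.62
tcp_pos: [0.4802, 0.1206, 0.0951]
eef_rot: [-179.3, 0.2, -96.9]
contact_force: [0.3, -0.3, -1.1]
gripper_width: 0.0395
```

```bash
python3 - <<'E'
from h import *
snap('side','s2',(180,130,220,200),3)
st()
E
```

```text
t 4.67 tcp [0.4802 0.1203 0.0951] rot [-179.29    0.24  -96.95] F [-0.7  0.1 -1.1] M [ 0.12  0.07 -0.04] w 0.0395 q [ 37.  11. -32.   0. -46. -44.]
```

View pics/s2.png

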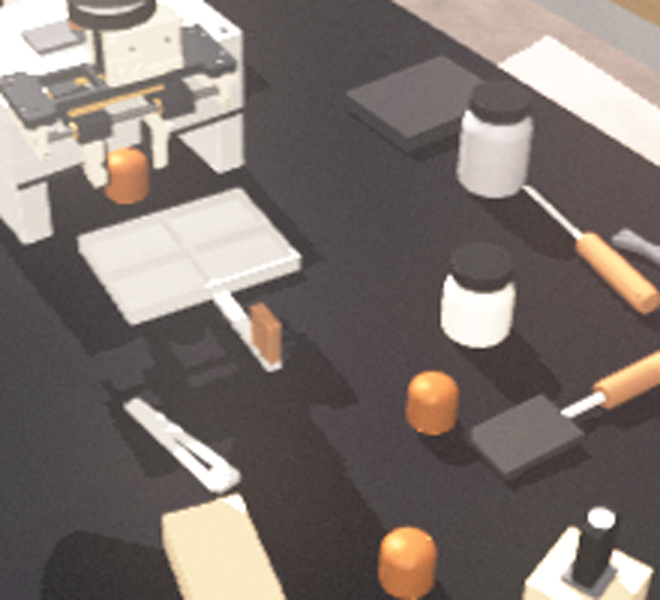

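>>> carry_out([
  [0.003, -0.003, -0.01, 0, 0, 0],
  [0, 0, -0.025, 0, 0, 0],
  [0, 0, -0.02, 0, 0, 0],
  [0, 0, -0.008, 0, 0, 0],
  [0, 0, -0.003, 0, 0, 0],
  [0, 0, 0, 0, 0, 0],
])

```text
time_s: 5.17
tcp_pos: [0.4847, 0.1115, 0.026]
eef_rot: [-179.2, 0.3, -97.3]
contact_force: [-1.4, 1.9, 4.9]
gripper_width: 0.0394
```

>>> carry_out([
  [0, 0, 0, 0, 0, 0],
  [0, 0, 0, 0, 0, 0],
  [0, 0, 0, 0, 0, 0],
  [0, 0, 0.015, 0, 0, 0],
  [0, 0, 0.03, 0, 0, 0],
  [0, 0, 0.035, 0, 0, 0],
  [0, -0.01, 0.03, 0, 0, 0],
  [0.004, -0.03, 0.02, 0, 0, 0],
  [0.006, -0.038, 0, 0, 0, 0],
  [0.007, -0.039, 0, 0, 0, 0],
  [0.007, -0.039, 0, 0, 0, 0],
  [0.007, -0.039, 0, 0, 0, 0],
], fingers=-0.25)

```text
time_s: 6.17
tcp_pos: [0.5185, -0.0858, 0.1731]
eef_rot: [-178.2, 0.6, -96.6]
contact_force: [0.9, 0.4, -0.5]
gripper_width: 0.0545
```

>>> carry_out([
  [0.01, -0.038, -0.002, 0, 0, 0],
  [0.01, -0.038, -0.002, 0, 0, 0],
  [0.01, -0.03, -0.006, 0, 0, 0],
  [0.01, -0.015, -0.01, 0, 0, 0],
  [0.004, -0.005, 0, 0, 0, 0],
  [0, 0, 0, 0, 0, 0],
], fingers=-0.45)

```text
time_s: 6.67
tcp_pos: [0.5643, -0.2261, 0.1584]
eef_rot: [-177.7, 0.6, -96.9]
contact_force: [-0.7, 0.2, 0.7]
gripper_width: 0.0631
```

```bash
python3 - <<'E'
from h import *
im=snap('side','s3',(180,130,220,200),3)
snap('top','t3',(170,130,220,170),3)
st()
m=amber(im); k,l,s,c=cv2.connectedComponentsWithStats(m)
for i in range(1,k):
    if s[i,4]>50: print(s[i],c[i].round(1),onz('side',c[i],.021).round(3))
E
```

```text
t 6.77 tcp [ 0.5636 -0.2244  0.1584] rot [-177.7     0.61  -96.83] F [ 0.   0.5 -0.6] M [ 0.11  0.06 -0.01] w 0.0637 q [ -4.  16. -15.  -1. -57.  -3.]
[317 254  15  21 212] [324.1 265.1] [ 0.567 -0.213  0.021]
[307 306  18  24 283] [315.9 318.9] [ 0.446 -0.328  0.021]
[524 316  18  41 124] [534.3 329.1] [ 0.804 -0.614  0.021]
[534 348  25  36 110] [546.4 364.7] [ 0.743 -0.677  0.021]
[511 385  24  35  63] [523.2 401.1] [ 0.636 -0.694  0.021]
```

View pics/s3.png

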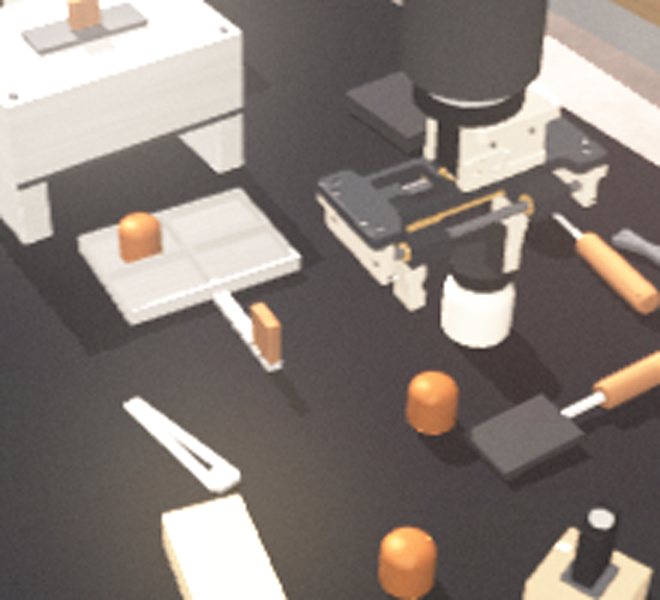

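View pics/t3.png

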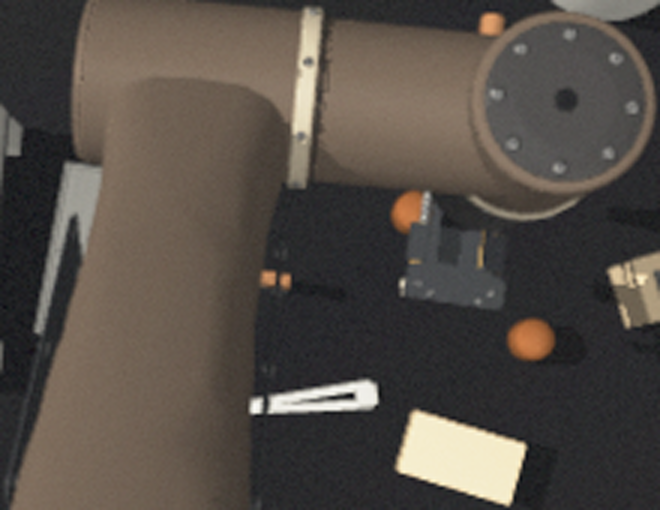

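```bash
cat >> h.py <<'E'
from scipy.spatial.transform import Rotation as Ro
def fix(yaw,pos=None):
    s=r.get_state(); a=Ro.from_euler('xyz',s['eef_rot'],degrees=True); b=Ro.from_euler('xyz',[180,0,yaw],degrees=True)
    print('turn',(b*a.inv()).as_rotvec().round(4), 'shift', None if pos is None else (np.array(pos)-s['tcp_pos']).round(4))
E
python3 - <<'E'
from h import *
fix(-97,(.5685,-.2085,.0215))
E
```

```text
turn [-0.0058  0.0412 -0.0027] shift [ 0.0049  0.0159 -0.1369]
```

>>> carry_out([
  [0.002, 0.008, -0.01, -0.003, 0.02, -0.001],
  [0.002, 0.006, -0.03, -0.003, 0.02, -0.001],
  [0, 0, -0.035, 0, 0, 0],
  [0, 0, -0.035, 0, 0, 0],
  [0, 0, -0.02, 0, 0, 0],
  [0, 0, -0.006, 0, 0, 0],
  [0, 0, 0, 0, 0, 0],
  [0, 0, 0, 0, 0, 0],
])

```text
time_s: 7.43
tcp_pos: [0.5692, -0.1977, 0.0238]
eef_rot: [-179.6, -0.1, -96.2]
contact_force: [0.1, 0.5, 0.4]
gripper_width: 0.0635
```

```bash
python3 - <<'E'
from h import *
fix(-97,(.5685,-.2085,.0215));st()
E
```

```text
turn [ 0.0021  0.0062 -0.0131] shift [-0.0007 -0.0108 -0.0023]
t 7.43 tcp [ 0.5692 -0.1977  0.0238] rot [-1.7963e+02 -8.0000e-02 -9.6250e+01] F [0.1 0.5 0.4] M [ 0.06 -0.12 -0.05] w 0.0635 q [ -1.  25. -22.   0. -42.  -6.]
```

>>> carry_out([
  [0, -0.008, -0.002, 0, 0.004, -0.01],
  [0, -0.002, 0, 0, 0, 0],
  [0, 0, 0, 0, 0, 0],
])

```text
time_s: 7.68
tcp_pos: [0.572, -0.2074, 0.0258]
eef_rot: [-179.6, -0.1, -96.7]
contact_force: [-0.2, 0.3, -0.4]
gripper_width: 0.0634
```

>>> carry_out([
  [0, 0, 0, 0, 0, 0],
  [0, 0, 0, 0, 0, 0],
  [0, 0, 0, 0, 0, 0],
  [0, 0, 0, 0, 0, 0],
  [0, 0, 0, 0, 0, 0],
], fingers=1)

```text
time_s: 8.1
tcp_pos: [0.5735, -0.2087, 0.0292]
eef_rot: [-179.3, -0.1, -96.8]
contact_force: [0.9, 0.4, -1.4]
gripper_width: 0.0395
```

>>> carry_out([
  [0, 0, 0, 0, 0, 0],
  [0, 0, 0, 0, 0, 0],
  [-0.002, 0, -0.005, 0, 0, 0],
  [0, 0, -0.004, 0, 0, 0],
  [0, 0, -0.001, 0, 0, 0],
], fingers=-0.3)

```text
time_s: 8.52
tcp_pos: [0.5715, -0.2087, 0.0186]
eef_rot: [-179.2, -0.1, -96.8]
contact_force: [-0.3, -0.5, 0.5]
gripper_width: 0.0564
```

>>> carry_out([
  [0, 0, -0.001, 0, 0, 0],
  [0, 0, -0.0007, 0, 0, 0],
  [0, 0, -0.0007, 0, 0, 0],
  [0, 0, -0.0007, 0, 0, 0],
  [0, 0, 0, 0, 0, 0],
], fingers=1)

```text
time_s: 8.93
tcp_pos: [0.5713, -0.2086, 0.0149]
eef_rot: [-179.3, -0.1, -96.8]
contact_force: [-0.4, 0.8, -0.9]
gripper_width: 0.0396
```

>>> carry_out([
  [0, 0, 0, 0, 0, 0],
  [0, 0, 0.003, 0, 0, 0],
  [0, 0, 0.003, 0, 0, 0],
  [0, 0, 0, 0, 0, 0],
], fingers=-0.1)

```text
time_s: 9.27
tcp_pos: [0.5713, -0.2086, 0.0213]
eef_rot: [-179.3, -0.1, -96.8]
contact_force: [-0.2, 0.3, 0.1]
gripper_width: 0.0481
```

>>> carry_out([
  [0, 0, 0, 0, 0, 0],
  [0, 0, 0, 0, 0, 0],
  [0, 0, 0, 0, 0, 0],
  [0, 0, 0, 0, 0, 0],
], fingers=1)

```text
time_s: 9.6
tcp_pos: [0.5716, -0.2086, 0.0218]
eef_rot: [-179.2, -0.1, -96.8]
contact_force: [0.4, 0.9, -0.7]
gripper_width: 0.0391
```

>>> carry_out([
  [0, 0, 0.02, 0, 0.005, 0],
  [0, 0.01, 0.03, 0, 0.005, 0],
  [0, 0.025, 0.02, 0, 0, 0],
  [0, 0.036, 0, 0, 0, 0],
  [-0.001, 0.038, 0, 0, 0, 0],
  [-0.001, 0.038, 0, 0, 0, 0],
  [-0.001, 0.038, 0, 0, 0, 0],
  [-0.001, 0.038, 0, 0, 0, 0],
  [-0.001, 0.036, 0, 0, 0, 0],
  [0, 0.028, 0, 0, 0, 0],
  [0, 0.01, 0, 0, 0, 0],
  [0, 0, 0, 0, 0, 0],
])

```text
time_s: 10.6
tcp_pos: [0.5618, 0.1005, 0.0925]
eef_rot: [180.0, -0.1, -97.1]
contact_force: [0.8, 0.2, -0.7]
gripper_width: 0.0395
```

```bash
python3 - <<'E'
from h import *
fix(-97,(.566,.109,.0265));st()
snap('side','s4',(180,130,220,200),3)
E
```

```text
turn [ 0.0012 -0.001   0.0024] shift [ 0.0042  0.0085 -0.066 ]
t 10.6 tcp [0.5618 0.1005 0.0925] rot [ 1.7995e+02 -7.0000e-02 -9.7140e+01] F [ 0.8  0.2 -0.7] M [ 0.03 -0.11 -0.  ] w 0.0395 q [ 30.  18. -23.   0. -50. -37.]
```

View pics/s4.png

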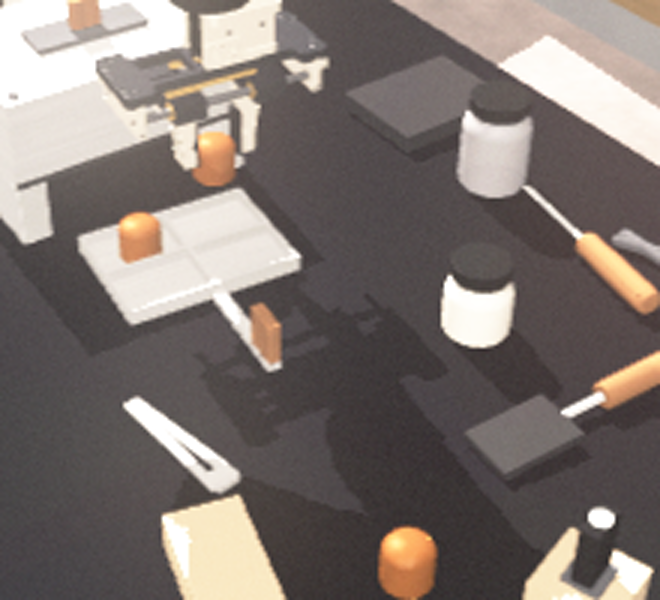

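>>> carry_out([
  [0.003, 0.006, -0.01, 0, 0, 0],
  [0.001, 0, -0.025, 0, 0, 0],
  [0, 0, -0.02, 0, 0, 0],
  [0, 0, -0.008, 0, 0, 0],
  [0, 0, -0.002, 0, 0, 0],
  [0, 0, 0, 0, 0, 0],
])

```text
time_s: 11.15
tcp_pos: [0.5674, 0.1022, 0.0252]
eef_rot: [-180.0, 0.0, -97.5]
contact_force: [-3.3, 4.6, 9.5]
gripper_width: 0.0396
```

>>> carry_out([
  [0, 0, 0, 0, 0, 0],
  [0, 0, 0, 0, 0, 0],
  [0, 0, 0, 0, 0, 0],
  [0, 0, 0.015, 0, 0, 0],
  [0, 0, 0.03, 0, 0, 0],
  [0, 0, 0.035, 0, 0, 0],
  [-0.004, -0.01, 0.02, 0, 0, 0],
  [-0.009, -0.03, 0, 0, 0, 0],
  [-0.011, -0.038, 0, 0, 0, 0],
  [-0.011, -0.039, 0, 0, 0, 0],
  [-0.011, -0.039, 0, 0, 0, 0],
  [-0.011, -0.039, 0, 0, 0, 0],
], fingers=-0.25)

```text
time_s: 12.15
tcp_pos: [0.5125, -0.0988, 0.1329]
eef_rot: [-179.6, -0.0, -97.3]
contact_force: [0.7, -0.8, 0.3]
gripper_width: 0.0549
```

>>> carry_out([
  [-0.011, -0.039, 0, 0, 0, 0],
  [-0.011, -0.039, 0, 0, 0, 0],
  [-0.011, -0.039, 0, 0, 0, 0],
  [-0.011, -0.038, 0, 0, 0, 0],
  [-0.008, -0.03, 0, 0, 0, 0],
  [-0.004, -0.015, 0, 0, 0, 0],
  [0, 0, 0, 0, 0, 0],
  [0, 0, 0, 0, 0, 0],
], fingers=-0.45)

```text
time_s: 12.82
tcp_pos: [0.4483, -0.3145, 0.1361]
eef_rot: [-179.3, -0.1, -97.8]
contact_force: [-0.5, 0.9, 0.5]
gripper_width: 0.0636
```

```bash
python3 - <<'E'
from h import *
im=snap('side','s5',(180,130,220,200),3)
m=amber(im); k,l,s,c=cv2.connectedComponentsWithStats(m)
for i in range(1,k):
    if s[i,4]>50: print(s[i],c[i].round(1),onz('side',c[i],.021).round(3))
fix(-97,(.449,-.323,.0215));st()
E
```

```text
[307 306  18  24 283] [315.9 318.8] [ 0.446 -0.328  0.021]
[521 316  21  48 133] [533.7 330.7] [ 0.799 -0.616  0.021]
[512 348  46  72 174] [537.5 378.7] [ 0.7   -0.684  0.021]
turn [0.0037 0.012  0.0138] shift [ 0.0006 -0.0089 -0.1146]
t 12.87 tcp [ 0.4484 -0.3141  0.1361] rot [-1.7929e+02 -1.2000e-01 -9.7790e+01] F [ 0.2 -0.3 -0.6] M [ 0.1  -0.03  0.01] w 0.0637 q [-14.  13. -23.   0. -53.   7.]
```

View pics/s5.png

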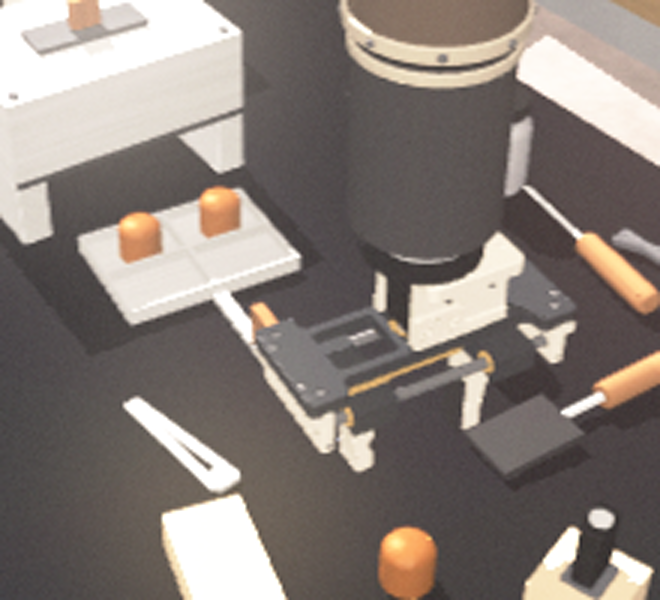

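>>> carry_out([
  [0, -0.006, -0.01, 0.002, 0.006, 0.007],
  [0, -0.003, -0.025, 0.002, 0.006, 0.007],
  [0, 0, -0.03, 0, 0, 0],
  [0, 0, -0.028, 0, 0, 0],
  [0, 0, -0.015, 0, 0, 0],
  [0, 0, -0.005, 0, 0, 0],
  [0, 0, 0, 0, 0, 0],
])

```text
time_s: 13.45
tcp_pos: [0.4516, -0.32, 0.018]
eef_rot: [-179.8, -0.0, -96.3]
contact_force: [0.6, -0.3, 0.8]
gripper_width: 0.0637
```

```bash
python3 - <<'E'
from h import *
fix(-97,(.449,-.323,.0215));st()
E
```

```text
turn [ 0.0007  0.0031 -0.0119] shift [-0.0026 -0.003   0.0035]
t 13.45 tcp [ 0.4516 -0.32    0.018 ] rot [-1.7982e+02 -2.0000e-02 -9.6320e+01] F [ 0.6 -0.3  0.8] M [0.1  0.01 0.05] w 0.0637 q [-15.  22. -29.  -0. -39.   9.]
```

>>> carry_out([
  [-0.002, -0.003, 0.002, 0, 0, -0.01],
  [0, 0, 0, 0, 0, 0],
  [0, 0, 0, 0, 0, 0],
  [0, 0, 0, 0, 0, 0],
  [0, 0, 0, 0, 0, 0],
  [0, 0, 0, 0, 0, 0],
], fingers=1)

```text
time_s: 13.95
tcp_pos: [0.4525, -0.3231, 0.024]
eef_rot: [-179.5, -0.1, -96.8]
contact_force: [0.7, 0.0, -1.4]
gripper_width: 0.0393
```

>>> carry_out([
  [0, 0, 0.02, 0, 0.005, 0],
  [0, 0.01, 0.03, 0, 0, 0],
  [0.001, 0.027, 0.02, 0, 0, 0],
  [0.002, 0.037, 0, 0, 0, 0],
  [0.002, 0.039, 0, 0, 0, 0],
  [0.002, 0.039, 0, 0, 0, 0],
  [0.003, 0.039, 0, 0, 0, 0],
  [0.003, 0.039, 0, 0, 0, 0],
  [0.003, 0.039, 0, 0, 0, 0],
  [0.003, 0.039, 0, 0, 0, 0],
  [0.003, 0.034, 0, 0, 0, 0],
  [0.002, 0.02, 0, 0, 0, 0],
])

```text
time_s: 14.95
tcp_pos: [0.476, 0.0507, 0.1024]
eef_rot: [-179.1, 0.2, -97.3]
contact_force: [0.2, 0.1, -1.1]
gripper_width: 0.039
```

>>> carry_out([
  [0, 0, 0, 0, 0, 0],
  [0, 0, 0, 0, 0, 0],
  [0, 0, 0, 0, 0, 0],
])

```text
time_s: 15.2
tcp_pos: [0.4769, 0.0558, 0.1036]
eef_rot: [-179.0, 0.3, -96.9]
contact_force: [0.0, -1.4, -1.3]
gripper_width: 0.0395
```

```bash
python3 - <<'E'
from h import *
fix(-97,(.476,.056,.0285));st()
E
```

```text
turn [-0.0033  0.0184 -0.001 ] shift [-0.0009  0.0002 -0.0751]
t 15.2 tcp [0.4769 0.0558 0.1036] rot [-178.98    0.32  -96.94] F [ 0.  -1.4 -1.3] M [ 0.04 -0.    0.02] w 0.0395 q [ 31.   9. -34.   1. -46. -38.]
```

>>> carry_out([
  [-0.001, 0, -0.012, -0.002, 0.009, 0],
  [0, 0, -0.025, -0.001, 0.009, 0],
  [0, 0, -0.022, 0, 0, 0],
  [0, 0, -0.01, 0, 0, 0],
  [0, 0, -0.003, 0, 0, 0],
  [0, 0, 0, 0, 0, 0],
])

```text
time_s: 15.7
tcp_pos: [0.4765, 0.0514, 0.028]
eef_rot: [-179.9, 0.2, -97.4]
contact_force: [0.9, 4.6, 1.4]
gripper_width: 0.0396
```

>>> carry_out([
  [0, 0.001, 0.003, 0, 0, 0],
  [0, 0.004, 0, 0, 0, 0],
  [0, 0.001, -0.003, 0, 0, 0],
  [0, 0, -0.001, 0, 0, 0],
  [0, 0, 0, 0, 0, 0],
])

```text
time_s: 16.12
tcp_pos: [0.4769, 0.0565, 0.0285]
eef_rot: [-179.8, 0.2, -97.5]
contact_force: [-0.5, 0.4, -0.4]
gripper_width: 0.0395
```

Clear of the rim; lower slightly, release and look from above with the arm out of the way.

>>> carry_out([
  [0, 0, -0.003, 0, 0, 0],
  [0, 0, -0.001, 0, 0, 0],
])

```text
time_s: 16.28
tcp_pos: [0.4769, 0.0568, 0.0259]
eef_rot: [-179.8, 0.2, -97.5]
contact_force: [-7.3, 0.4, 17.0]
gripper_width: 0.0396
```

>>> carry_out([
  [0, 0, 0, 0, 0, 0],
  [0, 0, 0, 0, 0, 0],
  [0, 0, 0, 0, 0, 0],
  [0, 0, 0.015, 0, 0, 0],
  [0, 0, 0.03, 0, 0, 0],
  [0, 0, 0.035, 0, 0, 0],
  [0.002, -0.015, 0.01, 0, 0, 0],
  [0.003, -0.035, 0, 0, 0, 0],
  [0.003, -0.036, 0, 0, 0, 0],
  [0.003, -0.036, 0, 0, 0, 0],
  [0.003, -0.02, 0, 0, 0, 0],
  [0.003, 0, 0, 0, 0, 0],
], fingers=-0.25)

```text
time_s: 17.28
tcp_pos: [0.4947, -0.0896, 0.1217]
eef_rot: [-179.5, 0.2, -97.0]
contact_force: [0.1, 0.3, -0.5]
gripper_width: 0.0546
```

```bash
python3 - <<'E'
from h import *
im=snap('side','s6',(150,100,180,150),4)
im=snap('top','t6',(150,130,180,150),4)
st()
E
```

```text
t 17.38 tcp [ 0.4951 -0.0877  0.1216] rot [-179.51    0.2   -97.  ] F [0.7 0.1 0.4] M [ 0.08 -0.04 -0.04] w 0.0547 q [ 12.  10. -29.  -0. -50. -19.]
```

View pics/s6.png

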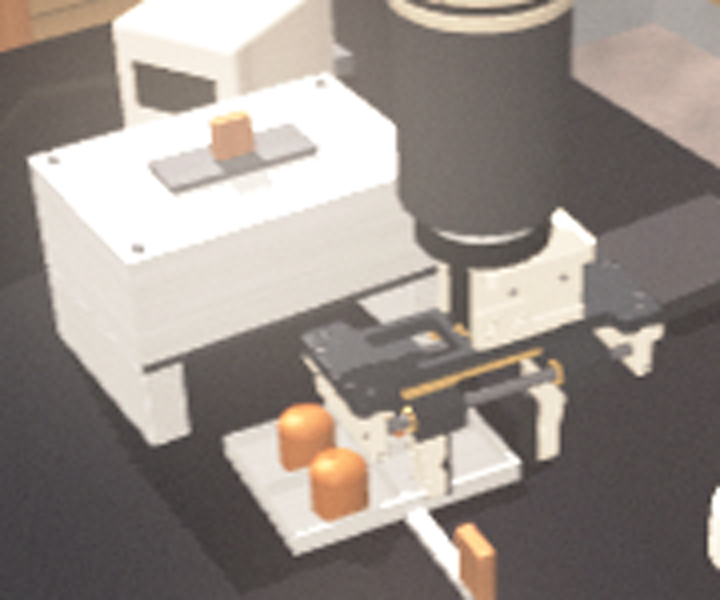

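View pics/t6.png

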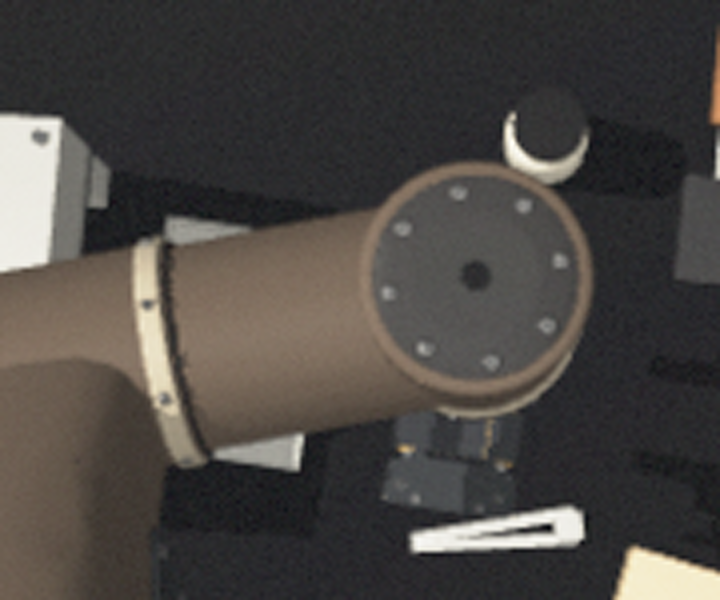

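```bash
python3 - <<'E'
from h import *
print(onz('side',np.array([473,492])/4+[150,110],.052))
fix(-97,(.4995,-.0735,.016))
E
```

```text
[ 0.5041339  -0.06601884  0.052     ]
turn [-0.0025  0.009   0.    ] shift [ 0.0044  0.0142 -0.1056]
```

>>> carry_out([
  [0.002, 0.008, -0.01, 0, 0.008, 0],
  [0.002, 0.004, -0.025, 0, 0, 0],
  [0, 0, -0.025, 0, 0, 0],
  [0, 0, -0.022, 0, 0, 0],
  [0, 0, -0.015, 0, 0, 0],
  [0, 0, -0.005, 0, 0, 0],
  [0, 0, 0, 0, 0, 0],
])

```text
time_s: 17.97
tcp_pos: [0.4996, -0.0669, 0.0136]
eef_rot: [-179.9, 0.2, -96.7]
contact_force: [-1.1, 0.9, 1.0]
gripper_width: 0.0546
```

```bash
python3 - <<'E'
from h import *
fix(-97,(.4995,-.0735,.016)); st()
im=snap('side','s7',(150,100,180,150),4)
E
```

```text
turn [-0.0033  0.0016 -0.006 ] shift [-0.0001 -0.0066  0.0024]
t 17.97 tcp [ 0.4996 -0.0669  0.0136] rot [-179.93    0.2   -96.66] F [-1.1  0.9  1. ] M [ 0.05 -0.06 -0.02] w 0.0546 q [ 15.  19. -35.  -0. -36. -21.]
```

View pics/s7.png

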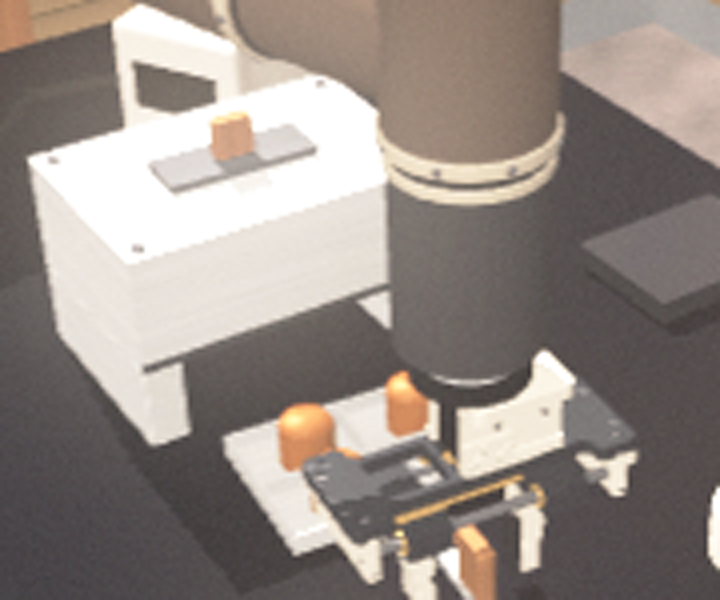

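>>> carry_out([
  [0, -0.005, 0.001, 0, 0, 0],
  [0, 0, 0, 0, 0, 0],
  [0, 0, 0, 0, 0, 0],
  [0, 0, 0, 0, 0, 0],
  [0, 0, 0, 0, 0, 0],
  [0, 0, 0, 0, 0, 0],
  [0, 0, 0, 0, 0, 0],
  [0, 0, 0, 0, 0, 0],
], fingers=1, force=35)

```text
time_s: 18.68
tcp_pos: [0.5025, -0.0709, 0.0197]
eef_rot: [-179.5, 0.3, -96.6]
contact_force: [-0.4, 0.4, 0.2]
gripper_width: 0.0121
```

```bash
python3 - <<'E'
from h import *
fix(-97); st()
E
```

```text
turn [-0.0047  0.0089 -0.0074] shift None
t 18.68 tcp [ 0.5025 -0.0709  0.0197] rot [-179.52    0.33  -96.57] F [-0.4  0.4  0.2] M [0.39 0.6  0.13] w 0.0121 q [ 14.  18. -35.  -0. -36. -20.]
```

>>> carry_out([
  [0, 0, -0.001, 0, 0.004, 0],
  [0.002, 0, -0.001, 0, 0.002, 0.009],
  [0.002, 0, -0.001, 0, 0.002, 0.01],
  [0.002, 0, -0.001, 0, 0, 0.01],
  [0.002, 0, -0.001, 0, 0, 0.01],
  [0.002, 0, -0.001, 0, 0, 0.01],
  [0.002, 0, -0.001, 0, 0, 0.01],
  [0.002, 0, -0.001, 0, 0, 0.01],
  [0.001, 0, -0.001, 0, 0, 0.006],
  [0, 0, 0, 0, 0, 0],
])

```text
time_s: 19.52
tcp_pos: [0.5122, -0.0742, 0.0183]
eef_rot: [179.6, 0.1, -92.0]
contact_force: [-1.4, 1.3, 2.2]
gripper_width: 0.012
```

```bash
python3 - <<'E'
from h import *
fix(-92,(.518,-.074,.018)); st()
im=snap('side','s8',(150,100,180,150),4)
E
```

```text
turn [-0.0012 -0.0078  0.0004] shift [ 0.0058  0.0002 -0.0003]
t 19.52 tcp [ 0.5122 -0.0742  0.0183] rot [ 1.7955e+02  5.0000e-02 -9.2020e+01] F [-1.4  1.3  2.2] M [ 0.58 -0.35  0.16] w 0.012 q [ 13.  20. -33.  -0. -38. -15.]
```

View pics/s8.png

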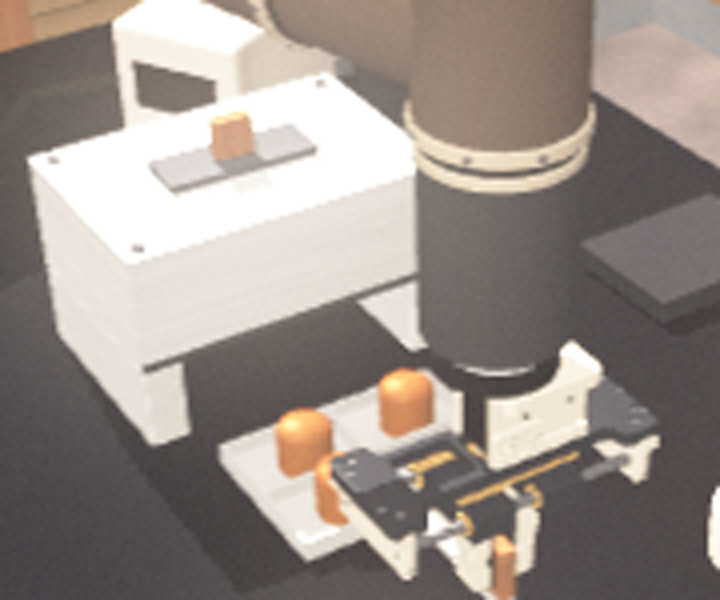

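>>> carry_out([
  [0.003, 0.003, 0, 0, -0.004, 0],
  [0.003, 0.006, 0, 0, -0.003, 0],
  [0.001, 0.01, 0, 0, 0, 0],
  [0, 0.01, 0, 0, 0, 0],
  [0, 0.004, 0, 0, 0, 0],
  [0, 0, 0, 0, 0, 0],
])

```text
time_s: 20.07
tcp_pos: [0.5185, -0.0436, 0.0188]
eef_rot: [179.8, -0.2, -92.1]
contact_force: [-1.6, 0.5, 0.7]
gripper_width: 0.0116
```

```bash
python3 - <<'E'
from h import *
fix(-92); s=st(); y=s['tcp_pos'][1]; print('line x',.5244+(y-.1126)*.035)
im=snap('side','s9',(150,100,180,150),4)
im=snap('top','t9',(80,140,200,150),4)
E
```

```text
turn [ 0.0027 -0.0031  0.002 ] shift None
t 20.07 tcp [ 0.5185 -0.0436  0.0188] rot [ 1.7983e+02 -1.6000e-01 -9.2120e+01] F [-1.6  0.5  0.7] M [-0.43 -0.07 -0.08] w 0.0116 q [ 17.  20. -33.   0. -38. -19.]
line x 0.5189337551625702
```

View pics/s9.png

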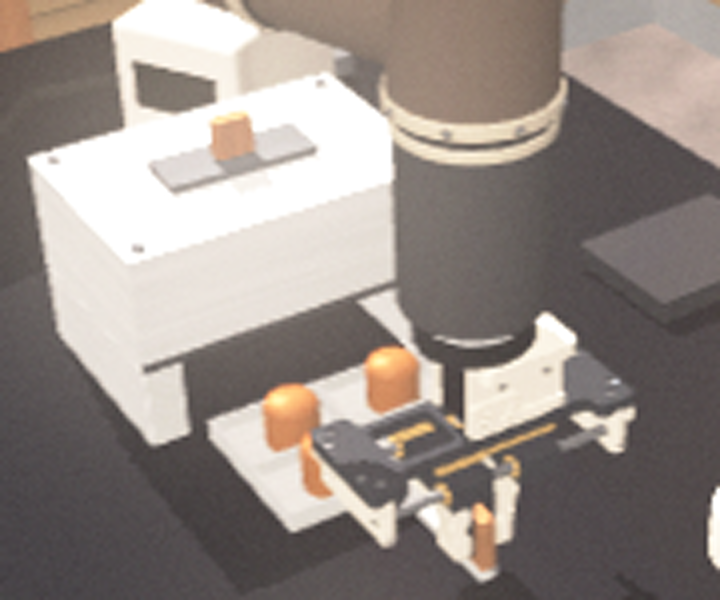

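View pics/t9.png

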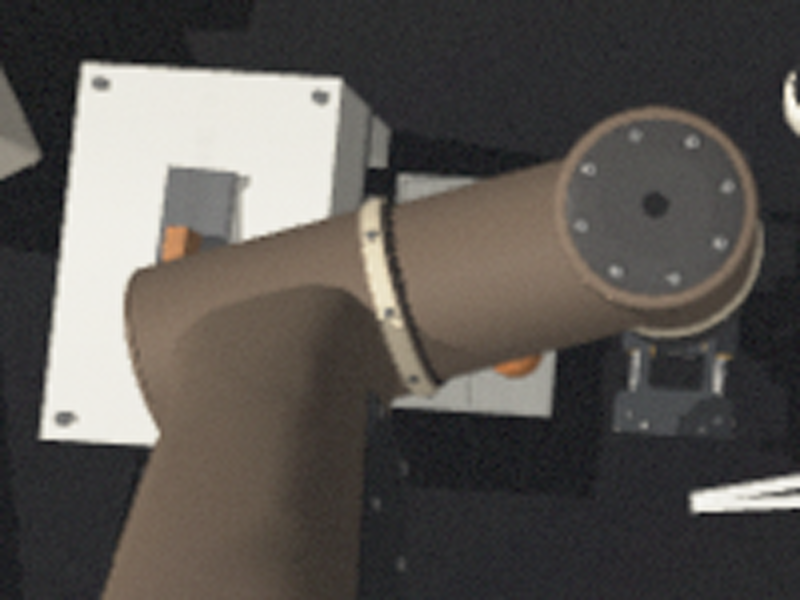

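```bash
python3 - <<'E'
from h import *
A=onz('top',(80+397/4,140+173/4),.016);B=onz('top',(80+555/4,140+416/4),.016);C=onz('side',(150+208/4,100+420/4),.016)
D=onz('side',(150+295/4,100+532/4),.016)
th=np.radians(-2);ex=np.array([np.cos(th),np.sin(th)]);ey=np.array([-np.sin(th),np.cos(th)])
for P in(A,B,C,D): d=P[:2]-[.530,.2725]; print(P.round(4),'hood local',(d@ex).round(4),(d@ey).round(4))
E
```

```text
[0.6133 0.1734 0.016 ] hood local 0.0867 -0.0961
[0.4374 0.0497 0.016 ] hood local -0.0848 -0.2259
[0.4441 0.1784 0.016 ] hood local -0.0826 -0.0971
[0.4321 0.0366 0.016 ] hood local -0.0896 -0.2392
```

>>> carry_out([
  [0.0005, 0.004, 0, 0, 0, 0],
  [0.0005, 0.008, 0, 0, 0, 0],
  [0.0005, 0.012, 0, 0, 0, 0],
  [0.0005, 0.014, 0, 0, 0, 0],
  [0.0005, 0.014, 0, 0, 0, 0],
  [0.0005, 0.014, 0, 0, 0, 0],
  [0.0005, 0.014, 0, 0, 0, 0],
  [0.0005, 0.014, 0, 0, 0, 0],
  [0.0003, 0.01, 0, 0, 0, 0],
  [0.0003, 0.006, 0, 0, 0, 0],
  [0, 0, 0, 0, 0, 0],
])

```text
time_s: 21.08
tcp_pos: [0.5227, 0.0642, 0.0194]
eef_rot: [179.7, -0.4, -92.5]
contact_force: [-0.2, -1.3, 1.4]
gripper_width: 0.0121
```

```bash
python3 - <<'E'
from h import *
fix(-92); s=st(); y=s['tcp_pos'][1]; print('line x',.5244+(y-.1126)*.035)
E
```

```text
turn [ 0.0074 -0.0052  0.0082] shift None
t 21.08 tcp [0.5227 0.0642 0.0194] rot [179.72  -0.43 -92.47] F [-0.2 -1.3  1.4] M [-0.45 -0.86 -0.14] w 0.0121 q [ 29.  20. -32.   0. -38. -31.]
line x 0.5227052416534671
```

>>> carry_out([
  [0.0003, 0.008, 0, 0.003, -0.002, 0.004],
  [0.0003, 0.009, 0, 0.002, -0.002, 0.004],
  [0.0003, 0.009, 0, 0, 0, 0],
  [0.0003, 0.007, 0, 0, 0, 0],
  [0.0001, 0.004, 0, 0, 0, 0],
  [0, 0.003, 0, 0, 0, 0],
  [0, 0.003, 0, 0, 0, 0],
])

```text
time_s: 21.67
tcp_pos: [0.5224, 0.1059, 0.019]
eef_rot: [179.7, -0.3, -92.1]
contact_force: [0.5, -5.4, 1.8]
gripper_width: 0.0118
```

```bash
python3 - <<'E'
from h import *
fix(-92); s=st()
E
```

```text
turn [ 0.0053 -0.0047  0.0019] shift None
t 21.67 tcp [0.5224 0.1059 0.019 ] rot [179.74  -0.32 -92.11] F [ 0.5 -5.4  1.8] M [-2.04 -0.59 -0.18] w 0.0118 q [ 33.  21. -31.   0. -39. -35.]
```

>>> carry_out([
  [0, 0.003, 0, 0, 0, 0],
  [0, 0.003, 0, 0, 0, 0],
  [0, 0.003, 0, 0, 0, 0],
])

```text
time_s: 21.92
tcp_pos: [0.5221, 0.1139, 0.0192]
eef_rot: [179.7, -0.4, -92.1]
contact_force: [11.5, -30.6, 5.0]
gripper_width: 0.0118
```

>>> carry_out([
  [0, 0.003, 0, 0, 0, 0],
  [0, 0.003, 0, 0, 0, 0],
])

```text
time_s: 22.08
tcp_pos: [0.5222, 0.1137, 0.0197]
eef_rot: [179.6, -1.0, -92.1]
contact_force: [7.6, -23.9, 3.5]
gripper_width: 0.0118
```

```bash
python3 - <<'E'
from h import *
fix(-92); s=st()
E
```

```text
turn [ 0.0163 -0.0081  0.0011] shift None
t 22.08 tcp [0.5222 0.1137 0.0197] rot [179.57  -0.95 -92.06] F [  7.6 -23.9   3.5] M [-8.24 -3.64 -0.13] w 0.0118 q [ 34.  21. -31.   1. -39. -36.]
```

>>> carry_out([
  [0, 0, 0, 0, 0, 0],
  [0, 0, 0, 0, 0, 0],
])

```text
time_s: 22.25
tcp_pos: [0.523, 0.1131, 0.0197]
eef_rot: [179.6, -0.9, -92.1]
contact_force: [-0.5, -1.4, 0.2]
gripper_width: 0.0119
```

>>> carry_out([
  [0, 0, 0, 0, 0, 0],
  [0, 0, 0, 0, 0, 0],
  [0, 0, 0, 0, 0, 0],
  [0, 0, 0.01, 0.005, -0.004, 0],
  [0, 0, 0.03, 0.005, -0.004, 0],
  [0, 0, 0.035, 0, 0, 0],
  [0, -0.01, 0.04, 0, 0, 0],
  [0, -0.03, 0.025, 0, 0, 0],
  [0, -0.035, 0.02, 0, 0, 0],
  [0, -0.035, 0.02, 0, 0, 0],
  [0, -0.02, 0.02, 0, 0, 0],
  [0, 0, 0, 0, 0, 0],
], fingers=-0.2)

```text
time_s: 23.25
tcp_pos: [0.5186, -0.0181, 0.2334]
eef_rot: [-179.8, -0.2, -91.6]
contact_force: [0.5, 0.9, 0.7]
gripper_width: 0.0531
```

```bash
python3 - <<'E'
from h import *
fix(-92); s=st()
im=snap('side','s10',(150,80,180,150),4)
im=snap('top','t10',(80,140,200,150),4)
E
```

```text
turn [ 0.0043  0.0034 -0.0075] shift None
t 23.25 tcp [ 0.5186 -0.0181  0.2334] rot [-179.8    -0.24  -91.57] F [0.5 0.9 0.7] M [ 0.16 -0.2  -0.03] w 0.0531 q [ 20.   5. -18.   0. -66. -22.]
```

View pics/s10.png

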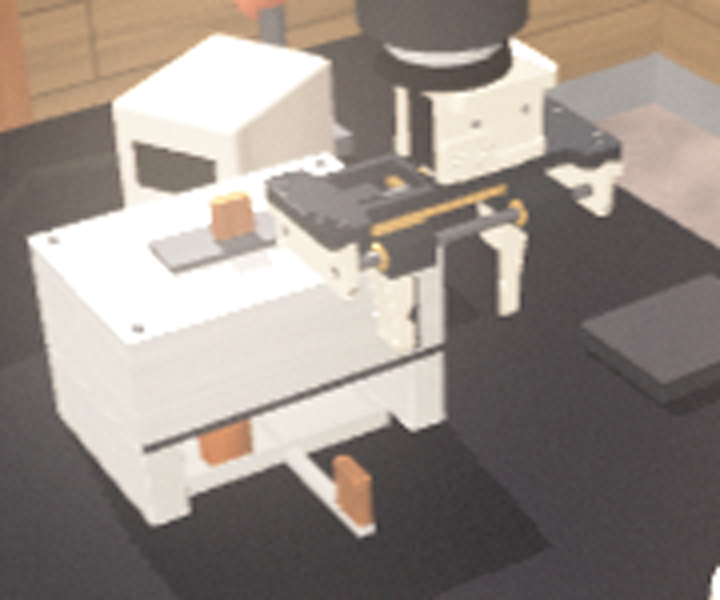

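View pics/t10.png

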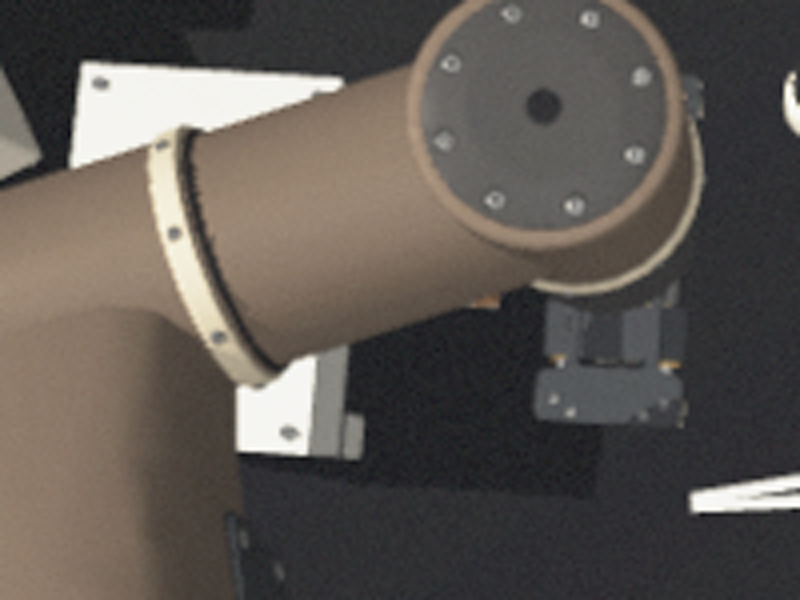

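>>> carry_out([
  [0, 0.02, 0, 0.002, 0.002, 0],
  [0.001, 0.036, 0, 0.002, 0.002, -0.003],
  [0.001, 0.038, 0, 0, 0, -0.003],
  [0.001, 0.038, 0, 0, 0, 0],
  [0.001, 0.038, 0, 0, 0, 0],
  [0.001, 0.038, 0, 0, 0, 0],
  [0.001, 0.036, 0, 0, 0, 0],
  [0.001, 0.025, 0, 0, 0, 0],
  [0.001, 0.01, 0, 0, 0, 0],
  [0, 0, 0, 0, 0, 0],
  [0, 0, 0, 0, 0, 0],
])

```text
time_s: 24.27
tcp_pos: [0.5131, 0.2824, 0.2202]
eef_rot: [178.9, -0.3, -91.6]
contact_force: [-0.4, -0.7, 0.1]
gripper_width: 0.0527
```

```bash
python3 - <<'E'
from h import *
fix(-92,(.5285,.271,.167)); s=st()
im=snap('side','s11',(130,50,180,150),4)
E
```

```text
turn [ 0.0046 -0.0196 -0.0067] shift [ 0.0154 -0.0114 -0.0532]
t 24.27 tcp [0.5131 0.2824 0.2202] rot [178.89  -0.3  -91.62] F [-0.4 -0.7  0.1] M [ 0.02 -0.16  0.02] w 0.0527 q [ 48.  13. -10.  -1. -68. -49.]
```

View pics/s11.png

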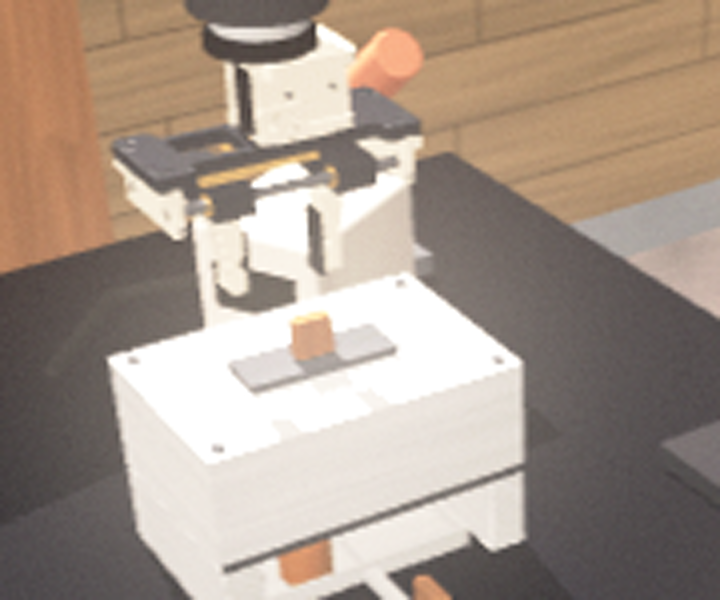

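>>> carry_out([
  [0.008, -0.006, 0, 0.002, -0.01, -0.003],
  [0.007, -0.005, 0, 0.002, -0.01, -0.003],
  [0, 0, 0, 0, 0, 0],
  [0, 0, 0, 0, 0, 0],
])

```text
time_s: 24.65
tcp_pos: [0.5293, 0.2661, 0.22]
eef_rot: [-179.9, -0.0, -92.2]
contact_force: [0.1, 0.8, -0.0]
gripper_width: 0.053
```

```bash
python3 - <<'E'
from h import *
fix(-92,(.5285,.271,.167)); s=st()
E
```

```text
turn [0.0009 0.0017 0.0033] shift [-0.0008  0.0049 -0.053 ]
t 24.65 tcp [0.5293 0.2661 0.22  ] rot [-1.799e+02 -5.000e-02 -9.219e+01] F [ 0.1  0.8 -0. ] M [ 0.09 -0.02  0.  ] w 0.053 q [ 46.  13. -11.   0. -66. -48.]
```

>>> carry_out([
  [0, 0.004, -0.008, 0, 0, 0.003],
  [0, 0.002, -0.018, 0, 0, 0],
  [0, 0, -0.014, 0, 0, 0],
  [0, 0, -0.008, 0, 0, 0],
  [0, 0, -0.003, 0, 0, 0],
  [0, 0, 0, 0, 0, 0],
])

```text
time_s: 25.15
tcp_pos: [0.5305, 0.2699, 0.1673]
eef_rot: [-179.8, 0.1, -92.3]
contact_force: [0.4, 0.8, 0.7]
gripper_width: 0.0525
```

```bash
python3 - <<'E'
from h import *
fix(-92,(.5285,.271,.167)); s=st()
im=snap('side','s12',(130,50,180,150),4)
E
```

```text
turn [-0.0018  0.0042  0.0052] shift [-0.002   0.0011 -0.0003]
t 25.15 tcp [0.5305 0.2699 0.1673] rot [-1.7976e+02  1.1000e-01 -9.2300e+01] F [0.4 0.8 0.7] M [ 0.06 -0.04  0.01] w 0.0525 q [ 46.  16. -15.   0. -60. -48.]
```

View pics/s12.png

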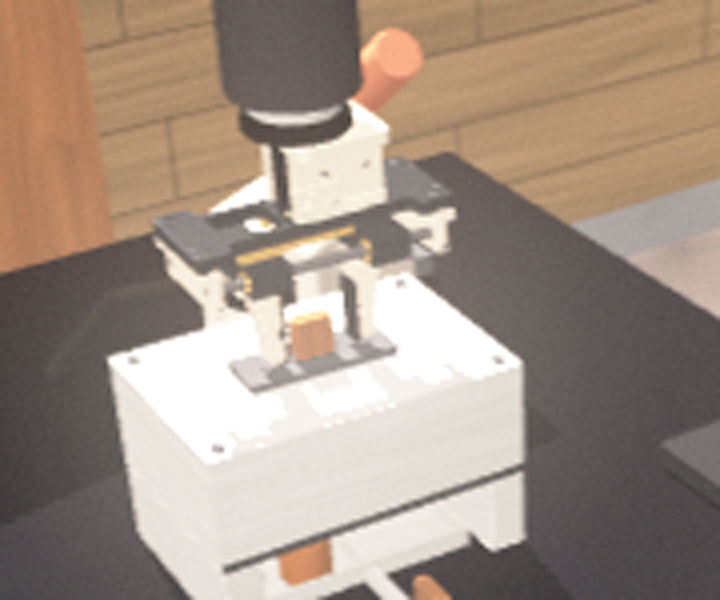

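>>> carry_out([
  [0, 0, -0.001, 0, 0, 0],
  [0, 0, 0, 0, 0, 0],
  [0, 0, -0.001, 0, 0, 0],
  [0, 0, 0, 0, 0, 0],
  [0, 0, -0.001, 0, 0, 0],
  [0, 0, 0, 0, 0, 0],
], fingers=1, force=30)

```text
time_s: 25.7
tcp_pos: [0.5315, 0.2709, 0.168]
eef_rot: [-179.6, 0.3, -92.3]
contact_force: [0.0, -0.4, -1.3]
gripper_width: 0.0294
```

>>> carry_out([
  [0, 0, 0.01, 0, 0, 0],
  [0, 0, 0.025, 0, 0, 0],
  [0, -0.01, 0.03, 0, 0, 0],
  [0.003, -0.025, 0.01, 0, 0, 0],
  [0.006, -0.036, 0, 0, 0, 0],
  [0.008, -0.038, 0, 0, 0, 0],
  [0.01, -0.038, 0, 0, 0, 0],
  [0.012, -0.038, 0, 0, 0, 0],
  [0.014, -0.036, 0, 0, 0, 0],
  [0.014, -0.03, 0, 0, 0, 0],
  [0.01, -0.015, 0, 0, 0, 0],
  [0, 0, 0, 0, 0, 0],
])

```text
time_s: 26.7
tcp_pos: [0.6097, -0.0057, 0.2554]
eef_rot: [-179.2, 0.3, -91.9]
contact_force: [-0.7, -0.3, -1.5]
gripper_width: 0.0298
```

```bash
python3 - <<'E'
from h import *
fix(-92,(.62,.0,.01)); s=st()
im=snap('side','s13',(130,50,220,190),3.5)
E
```

```text
turn [-0.0054  0.015  -0.0026] shift [ 0.0103  0.0057 -0.2454]
t 26.7 tcp [ 0.6097 -0.0057  0.2554] rot [-179.15    0.34  -91.85] F [-0.7 -0.3 -1.5] M [ 0.13 -0.04 -0.06] w 0.0298 q [ 18.  13.  -6.  -0. -70. -20.]
```

View pics/s13.png

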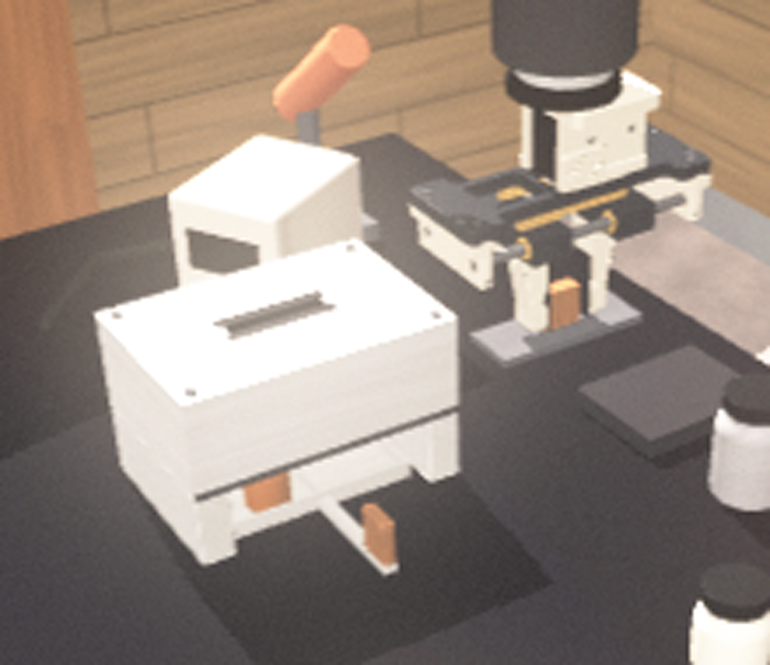

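>>> carry_out([
  [0.004, 0.002, -0.01, 0, 0.004, 0],
  [0.004, 0.002, -0.025, 0, 0.004, 0],
  [0.002, 0, -0.035, 0, 0, 0],
  [0, 0, -0.035, 0, 0, 0],
  [0, 0, -0.035, 0, 0, 0],
  [0, 0, -0.03, 0, 0, 0],
  [0, 0, -0.02, 0, 0, 0],
  [0, 0, -0.01, 0, 0, 0],
  [0, 0, -0.004, 0, 0, 0],
  [0, 0, 0, 0, 0, 0],
])

```text
time_s: 27.58
tcp_pos: [0.6177, 0.0087, 0.044]
eef_rot: [-179.4, 0.5, -91.4]
contact_force: [-0.6, -0.4, -1.5]
gripper_width: 0.0293
```

```bash
python3 - <<'E'
from h import *
fix(-92,(.62,.0,.0135)); s=st()
E
```

```text
turn [-0.0081  0.0113 -0.0107] shift [ 0.0023 -0.0087 -0.0305]
t 27.58 tcp [0.6177 0.0087 0.044 ] rot [-179.36    0.49  -91.38] F [-0.6 -0.4 -1.5] M [0.04 0.   0.02] w 0.0293 q [ 19.  25. -20.  -0. -45. -20.]
```

>>> carry_out([
  [0, 0, -0.01, -0.003, 0.004, 0],
  [0, 0, -0.01, 0, 0, 0],
  [0, 0, -0.006, 0, 0, 0],
  [0, 0, -0.003, 0, 0, 0],
  [0, 0, -0.001, 0, 0, 0],
  [0, 0, 0, 0, 0, 0],
])

```text
time_s: 28.08
tcp_pos: [0.6214, 0.0108, 0.0159]
eef_rot: [-179.2, 0.4, -91.3]
contact_force: [0.6, 0.6, -0.8]
gripper_width: 0.0296
```

>>> carry_out([
  [0, 0, -0.002, 0, 0.004, 0],
  [0, 0, -0.0015, 0, 0, 0],
  [0, 0, -0.0015, 0, 0, 0],
])

```text
time_s: 28.33
tcp_pos: [0.6224, 0.0107, 0.0125]
eef_rot: [-179.3, 0.4, -91.3]
contact_force: [-7.9, 3.2, 21.2]
gripper_width: 0.0299
```

On the bench (21 N up). Release, rise, and look.

>>> carry_out([
  [0, 0, 0.001, 0, 0, 0],
  [0, 0, 0, 0, 0, 0],
  [0, 0, 0, 0, 0, 0],
  [0, 0, 0, 0, 0, 0],
  [0, 0, 0.01, 0, 0.006, 0],
  [0, 0, 0.03, 0, 0.004, 0],
  [0, 0, 0.035, 0, 0, 0],
  [-0.005, -0.02, 0.035, 0, 0, 0],
  [-0.01, -0.036, 0.01, 0, 0, 0],
  [-0.01, -0.039, 0.01, 0, 0, 0],
  [-0.01, -0.039, 0.01, 0, 0, 0],
  [-0.01, -0.039, 0.01, 0, 0, 0],
], fingers=-0.2)

```text
time_s: 29.33
tcp_pos: [0.5771, -0.1611, 0.1686]
eef_rot: [-179.8, 0.3, -90.7]
contact_force: [1.0, -0.1, -0.7]
gripper_width: 0.0528
```

>>> carry_out([
  [-0.01, -0.03, 0.01, 0, 0, 0],
  [-0.005, -0.015, 0.01, 0, 0, 0],
  [0, 0, 0, 0, 0, 0],
])

```text
time_s: 29.58
tcp_pos: [0.5597, -0.2145, 0.1926]
eef_rot: [-179.6, 0.2, -90.9]
contact_force: [0.9, 0.3, 0.2]
gripper_width: 0.0523
```

```bash
python3 - <<'E'
from h import *
s=st()
im=snap('side','s14',(130,100,280,230),2.8)
im=snap('top','t14',(80,120,330,150),2.4)
E
```

```text
t 29.58 tcp [ 0.5597 -0.2145  0.1926] rot [-179.6     0.22  -90.93] F [0.9 0.3 0.2] M [ 0.08 -0.14 -0.  ] w 0.0523 q [ -2.  15. -12.  -0. -63.   2.]
```

View pics/s14.png

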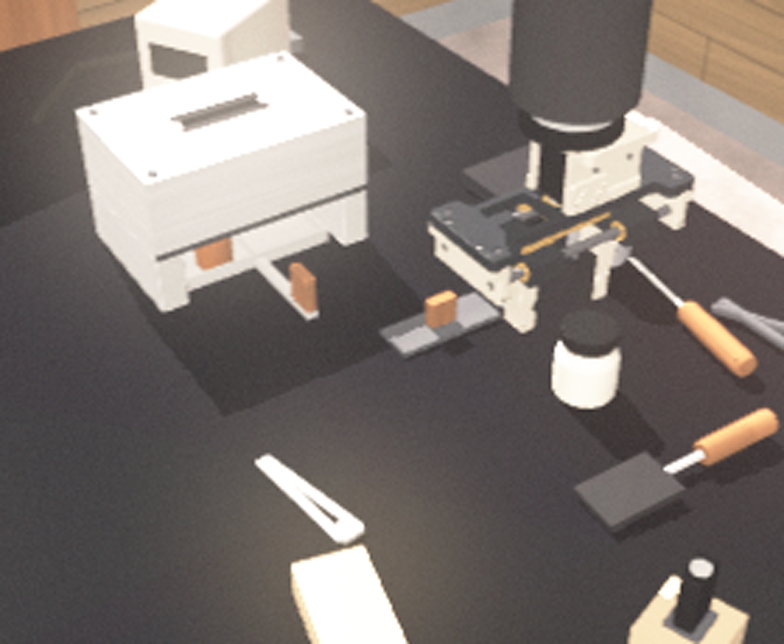

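View pics/t14.png

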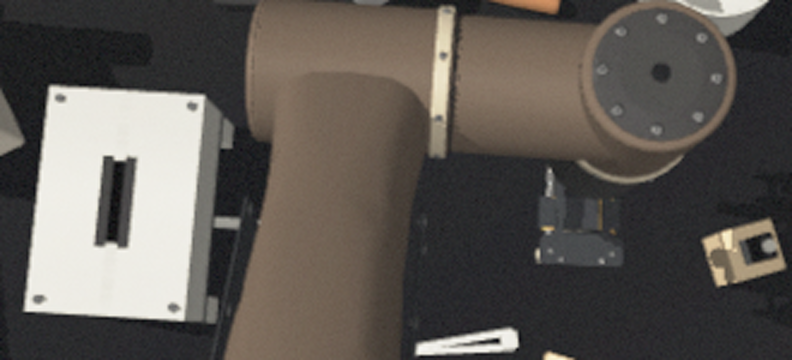

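```bash
python3 - <<'E'
from h import *
a=cv2.imread('pics/t14_full.png'); b=cv2.imread('pics/s14_full.png')
def z(im,x,y,w,h,k): return cv2.resize(im[y:y+h,x:x+w],None,fx=k,fy=k,interpolation=cv2.INTER_CUBIC)
cv2.imwrite('pics/p1.png',z(a,365,200,60,50,10)); cv2.imwrite('pics/p2.png',z(b,345,290,60,75,8)); cv2.imwrite('pics/p3.png',z(a,105,170,50,60,10)); cv2.imwrite('pics/p4.png',z(b,180,120,60,40,12))
E
```

```text
(no output)
```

View pics/p1.png

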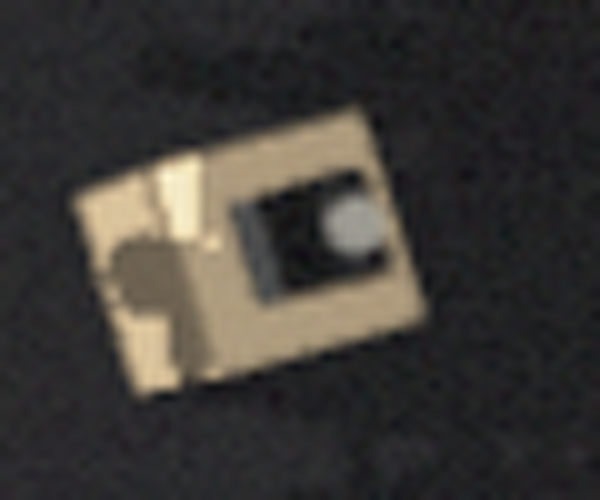

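View pics/p2.png

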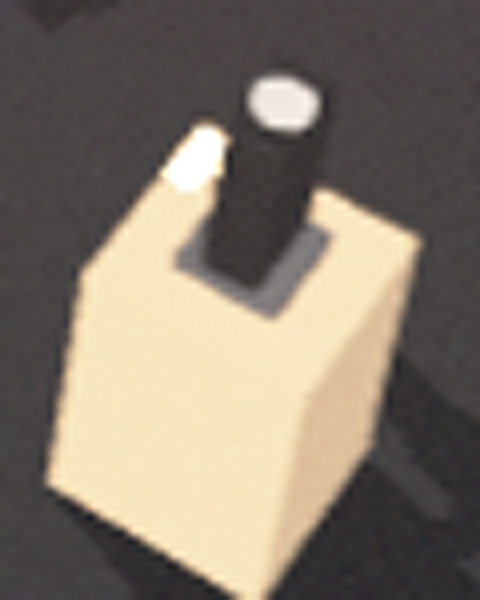

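View pics/p3.png

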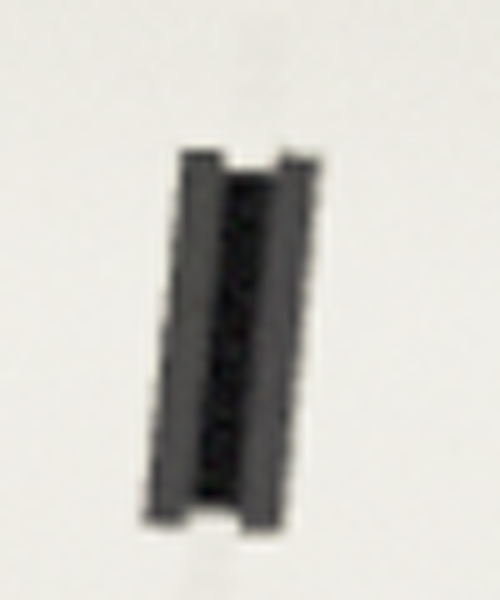

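View pics/p4.png

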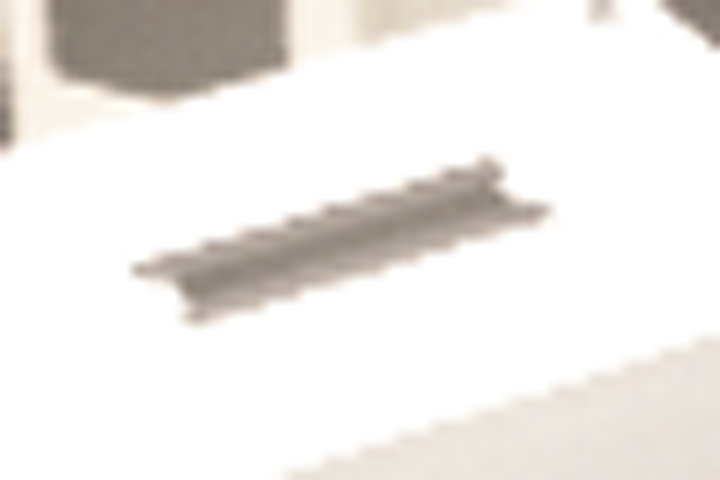

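```bash
python3 - <<'E'
from h import *
P=lambda p:(365+p[0]/10,200+p[1]/10); Q=lambda p:(345+p[0]/8,290+p[1]/8)
print('button',tri(Q((285,103)),P((355,222))))
A,B,C=[onz('side',Q(p),.089) for p in((178,265),(272,320),(330,235))]
print('flange side',A.round(4),B.round(4),C.round(4),'ctr',((A+C)/2).round(4), 'AB',np.linalg.norm(B-A),np.degrees(np.arctan2(*(B-A)[1::-1])),'BC',np.linalg.norm(C-B),np.degrees(np.arctan2(*(C-B)[1::-1])))
T=[onz('top',P(p),.084)[:2] for p in((360,105),(428,320))]; d=T[1]-T[0];print('stand edge',T,np.linalg.norm(d),np.degrees(np.arctan2(d[1],d[0])))
F=[onz('top',P(p),.089)[:2] for p in((232,205),(262,302))]; d=F[1]-F[0];print('flange left',F,np.linalg.norm(d),np.degrees(np.arctan2(d[1],d[0])))
G=[onz('top',P(p),.139)[:2] for p in((362,170),(390,268))]; d=G[1]-G[0];print('grip right top',G,np.linalg.norm(d),np.degrees(np.arctan2(d[1],d[0])))
K=[onz('side',Q(p),.084) for p in((80,272),(302,398),(420,240))]; 
for i in(0,1): d=K[i+1]-K[i];print('stand side',K[i].round(4),np.linalg.norm(d),np.degrees(np.arctan2(d[1],d[0])))
print('ctr',(K[0]+K[2])/2)
S=lambda p:(105+p[0]/10,170+p[1]/10)
a,b=onz('top',S((247,160)),.155),onz('top',S((216,517)),.155);print('slot',a,b,(a+b)/2)
w=lambda p:(180+p[0]/12,120+p[1]/12)
print('slot side',[onz('side',w(p),.155).round(4) for p in((190,180),(180,290),(500,195),(495,175))])
E
```

```text
button (array([ 0.50263024, -0.44126093,  0.14012325]), np.float64(0.0007573089383521693))
flange side [ 0.4827 -0.4352  0.089 ] [ 0.4895 -0.4602  0.089 ] [ 0.5197 -0.4501  0.089 ] ctr [ 0.5012 -0.4427  0.089 ] AB 0.02589574784118267 -74.80915465811115 BC 0.03186902913967462 18.516406421176868
stand edge [array([ 0.54082396, -0.46102712]), array([ 0.48131669, -0.47910421])] 0.06219241242811942 -163.10229148259026
flange left [array([ 0.5113542 , -0.42350426]), array([ 0.48469752, -0.43153744])] 0.02784081070094949 -163.22944646677033
grip right top [array([ 0.5163232 , -0.44342063]), array([ 0.49048454, -0.45048379])] 0.02678664333853745 -164.71133630302216
stand side [ 0.4649 -0.4204  0.084 ] 0.06033737488234351 -73.33480672730767
stand side [ 0.4822 -0.4782  0.084 ] 0.060419989773378154 15.960793873631506
ctr [ 0.50261928 -0.44095457  0.084     ]
slot [0.57711571 0.27255622 0.155     ] [0.48339207 0.27430076 0.155     ] [0.53025389 0.27342849 0.155     ]
slot side [array([0.5147, 0.32  , 0.155 ]), array([0.4874, 0.2735, 0.155 ]), array([0.5728, 0.2699, 0.155 ]), array([0.5769, 0.2793, 0.155 ])]
```

>>> carry_out([
  [-0.006, -0.02, 0.002, 0, 0, 0.04],
  [-0.008, -0.033, 0, 0, 0.003, 0.05],
  [-0.009, -0.036, 0, 0, 0.003, 0.05],
  [-0.009, -0.036, 0, 0, 0, 0.05],
  [-0.009, -0.036, 0, 0, 0, 0.05],
  [-0.008, -0.032, 0, 0, 0, 0.04],
  [-0.006, -0.018, 0, 0, 0, 0.015],
  [0, 0, 0, 0, 0, 0],
  [0, 0, 0, 0, 0, 0],
], fingers=-0.3)

```text
time_s: 30.43
tcp_pos: [0.5065, -0.4196, 0.1839]
eef_rot: [179.6, 0.8, -72.3]
contact_force: [0.5, 0.3, -0.8]
gripper_width: 0.057
```

```bash
python3 - <<'E'
from h import *
st(); fix(-74,(.5026,-.441,.095))
E
```

```text
t 30.43 tcp [ 0.5065 -0.4196  0.1839] rot [179.59   0.77 -72.35] F [ 0.5  0.3 -0.8] M [ 0.05 -0.08  0.03] w 0.057 q [-23.  21.  -4.  -0. -66.  41.]
turn [-0.0108 -0.0108 -0.0289] shift [-0.0039 -0.0214 -0.0889]
```

>>> carry_out([
  [-0.002, -0.011, 0, -0.005, -0.005, -0.015],
  [-0.002, -0.01, 0, -0.005, -0.005, -0.013],
  [0, 0, 0, 0, 0, 0],
  [0, 0, 0, 0, 0, 0],
])

```text
time_s: 30.77
tcp_pos: [0.5044, -0.4381, 0.182]
eef_rot: [179.9, 0.1, -73.9]
contact_force: [-0.8, 0.5, 0.1]
gripper_width: 0.057
```

```bash
python3 - <<'E'
from h import *
st(); fix(-74,(.5026,-.441,.095))
im=snap('side','s15',(300,220,150,150),4)
E
```

```text
t 30.77 tcp [ 0.5044 -0.4381  0.182 ] rot [ 1.7993e+02  1.1000e-01 -7.3920e+01] F [-0.8  0.5  0.1] M [ 0.06 -0.08  0.03] w 0.057 q [-24.  22.  -4.  -0. -65.  40.]
turn [-0.0015 -0.0017 -0.0015] shift [-0.0018 -0.0029 -0.087 ]
```

View pics/s15.png

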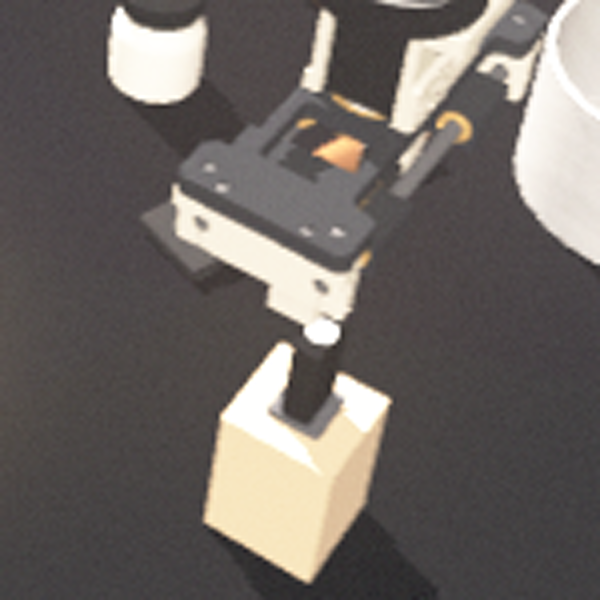

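>>> carry_out([
  [-0.001, -0.003, -0.01, -0.001, -0.001, 0],
  [-0.001, 0, -0.02, 0, 0, 0],
  [0, 0, -0.022, 0, 0, 0],
  [0, 0, -0.02, 0, 0, 0],
  [0, 0, -0.008, 0, 0, 0],
  [0, 0, -0.002, 0, 0, 0],
  [0, 0, 0, 0, 0, 0],
])

```text
time_s: 31.4
tcp_pos: [0.5035, -0.4393, 0.0969]
eef_rot: [-179.8, -0.1, -73.7]
contact_force: [-0.1, -0.3, 0.5]
gripper_width: 0.057
```

```bash
python3 - <<'E'
from h import *
st(); fix(-74,(.5026,-.441,.095))
im=snap('side','s16',(300,220,150,150),4)
E
```

```text
t 31.4 tcp [ 0.5035 -0.4393  0.0969] rot [-1.7983e+02 -1.3000e-01 -7.3720e+01] F [-0.1 -0.3  0.5] M [ 0.12  0.01 -0.04] w 0.057 q [-24.  26. -10.  -0. -55.  41.]
turn [ 0.0014  0.0035 -0.005 ] shift [-0.0009 -0.0017 -0.0019]
```

View pics/s16.png

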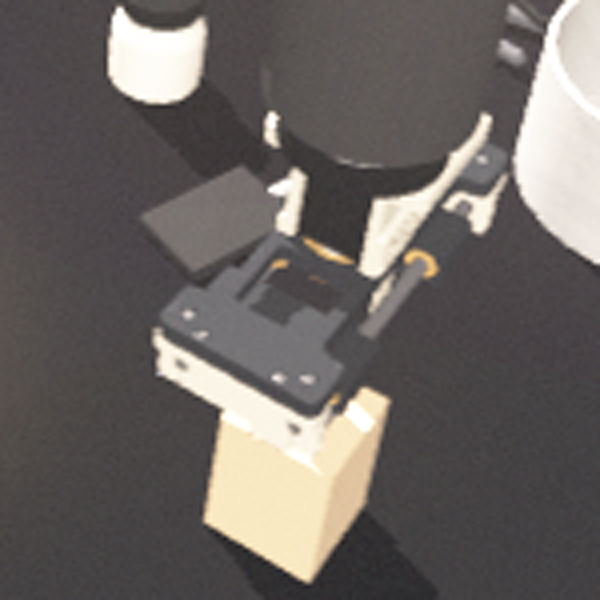

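Fingers straddle the grip; close.

>>> carry_out([
  [0, -0.001, -0.001, 0.001, 0.003, -0.004],
  [0, 0, -0.0005, 0, 0, 0],
  [0, 0, -0.0005, 0, 0, 0],
  [0, 0, 0, 0, 0, 0],
  [0, 0, 0, 0, 0, 0],
  [0, 0, 0, 0, 0, 0],
  [0, 0, 0, 0, 0, 0],
], fingers=1, force=40)

```text
time_s: 32.03
tcp_pos: [0.5048, -0.4419, 0.0996]
eef_rot: [-179.8, -0.3, -74.0]
contact_force: [-1.0, -0.5, -0.7]
gripper_width: 0.0301
```

```bash
python3 - <<'E'
from h import *
st(); fix(-74)
E
```

```text
t 32.03 tcp [ 0.5048 -0.4419  0.0996] rot [-179.81   -0.27  -73.96] F [-1.  -0.5 -0.7] M [-0.08  0.16 -0.01] w 0.0301 q [-25.  26.  -9.   0. -55.  41.]
turn [ 0.0036  0.0046 -0.0007] shift None
```

>>> carry_out([
  [0, 0, 0.008, 0, 0, 0],
  [0, 0, 0.02, 0, 0, 0],
  [0, 0, 0.03, 0, 0, 0],
  [0, 0, 0.03, 0, 0, 0],
  [0, 0, 0.03, 0, 0, 0],
  [0, 0, 0.03, 0, 0, 0],
  [0, 0, 0.025, 0, 0, 0],
  [0, 0, 0.015, 0, 0, 0],
  [0, 0, 0.005, 0, 0, 0],
  [0, 0, 0, 0, 0, 0],
])

```text
time_s: 32.87
tcp_pos: [0.5041, -0.4414, 0.306]
eef_rot: [-179.6, -0.5, -74.0]
contact_force: [0.4, 0.6, -2.5]
gripper_width: 0.0299
```

```bash
python3 - <<'E'
from h import *
st(); fix(-74,(.53,.2725,.28))
im=snap('side','s17',(280,150,180,170),4)
E
```

```text
t 32.87 tcp [ 0.5041 -0.4414  0.306 ] rot [-179.6    -0.48  -73.95] F [ 0.4  0.6 -2.5] M [ 0.04  0.   -0.01] w 0.0299 q [-25.  18.   7.   0. -78.  41.]
turn [ 0.0061  0.009  -0.0009] shift [ 0.0259  0.7139 -0.026 ]
```

View pics/s17.png

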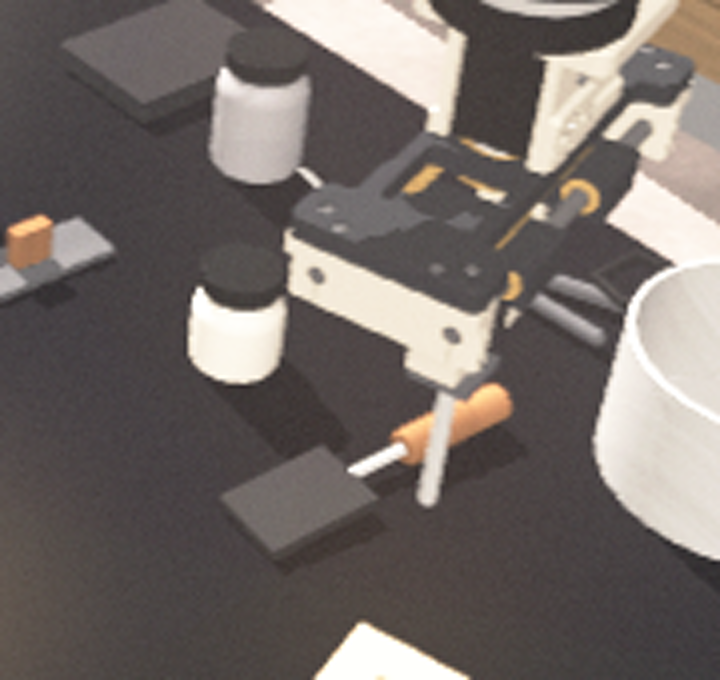

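>>> carry_out([
  [0.002, 0.02, 0, 0.003, 0.004, -0.01],
  [0.002, 0.036, 0, 0.003, 0.004, -0.02],
  [0.002, 0.039, 0, 0, 0, -0.02],
  [0.002, 0.039, 0, 0, 0, -0.02],
  [0.002, 0.039, 0, 0, 0, -0.02],
  [0.002, 0.039, 0, 0, 0, -0.02],
  [0.002, 0.039, 0, 0, 0, -0.02],
  [0.002, 0.039, 0, 0, 0, -0.02],
  [0.002, 0.039, 0, 0, 0, -0.02],
  [0.002, 0.039, 0, 0, 0, -0.02],
  [0.002, 0.039, 0, 0, 0, -0.02],
  [0.001, 0.039, 0, 0, 0, -0.02],
])

```text
time_s: 33.92
tcp_pos: [0.515, 0.0188, 0.2822]
eef_rot: [178.4, 0.6, -88.5]
contact_force: [1.8, -0.5, -1.6]
gripper_width: 0.0297
```

```bash
python3 - <<'E'
from h import *
st(); fix(-92,(.53,.2725,.28))
E
```

```text
t 33.92 tcp [0.515  0.0188 0.2822] rot [178.36   0.6  -88.47] F [ 1.8 -0.5 -1.6] M [ 0.01 -0.36  0.04] w 0.0297 q [ 23.   5. -12.  -1. -74. -21.]
turn [-0.0105 -0.0285 -0.0618] shift [ 0.015   0.2537 -0.0022]
```

>>> carry_out([
  [0.002, 0.038, 0.004, -0.005, -0.01, -0.01],
  [0.003, 0.038, 0.004, -0.005, -0.01, -0.01],
  [0.004, 0.036, 0.003, 0, -0.01, -0.01],
  [0.004, 0.034, 0.002, 0, 0, -0.01],
  [0.004, 0.03, 0, 0, 0, -0.01],
  [0.002, 0.02, 0, 0, 0, -0.01],
  [0.002, 0.012, 0, 0, 0, 0],
  [0, 0.006, 0, 0, 0, 0],
  [0, 0, 0, 0, 0, 0],
  [0, 0, 0, 0, 0, 0],
])

```text
time_s: 34.75
tcp_pos: [0.5274, 0.2487, 0.2795]
eef_rot: [179.0, -0.6, -91.7]
contact_force: [-0.5, -1.2, -1.4]
gripper_width: 0.0299
```

```bash
python3 - <<'E'
from h import *
st(); fix(-92,(.53,.2725,.27))
E
```

```text
t 34.75 tcp [0.5274 0.2487 0.2795] rot [178.99  -0.6  -91.66] F [-0.5 -1.2 -1.4] M [ 0.1  -0.15  0.06] w 0.0299 q [ 44.  11.  -5.  -0. -75. -46.]
turn [ 0.0099 -0.0179 -0.0058] shift [ 0.0026  0.0238 -0.0095]
```

>>> carry_out([
  [0.001, 0.01, -0.003, 0.003, -0.006, -0.003],
  [0.001, 0.008, -0.003, 0.003, -0.006, -0.003],
  [0, 0.003, -0.002, 0.003, -0.005, 0],
  [0, 0.001, 0, 0, 0, 0],
  [0, 0, 0, 0, 0, 0],
  [0, 0, 0, 0, 0, 0],
])

```text
time_s: 35.25
tcp_pos: [0.5297, 0.2683, 0.2708]
eef_rot: [-180.0, 0.0, -92.3]
contact_force: [0.2, -0.2, -1.1]
gripper_width: 0.0298
```

```bash
python3 - <<'E'
from h import *
st(); fix(-92,(.53,.2725,.27))
im=snap('side','s18',(170,70,100,90),8)
im=snap('top','t18',(90,150,80,80),8)
s=r.get_state(); print(proj('side',s['tcp_pos']-[0,0,.0956]),proj('top',s['tcp_pos']-[0,0,.0956]))
E
```

```text
t 35.25 tcp [0.5297 0.2683 0.2708] rot [-1.7996e+02  1.0000e-02 -9.2300e+01] F [ 0.2 -0.2 -1.1] M [ 0.08 -0.05  0.03] w 0.0298 q [ 46.  11.  -6.   0. -72. -48.]
turn [-0.0001  0.0007  0.0053] shift [ 0.0003  0.0042 -0.0008]
[208.40515663 134.38063752] [127.56670965 202.9080604 ]
```

View pics/s18.png

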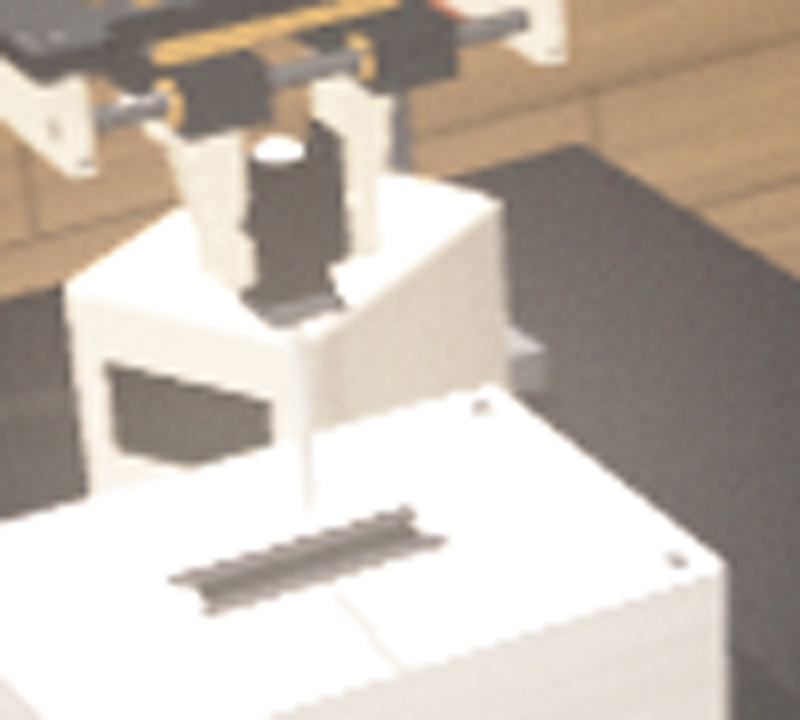

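View pics/t18.png

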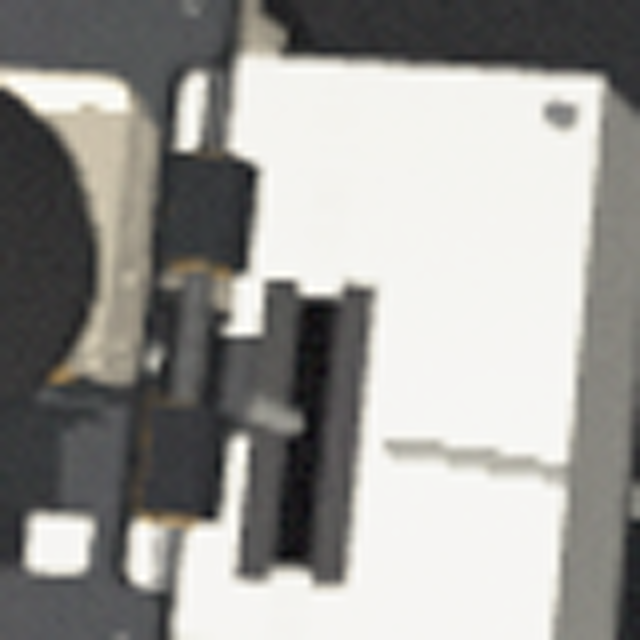

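```bash
python3 - <<'E'
from h import *
z=.2708-.0956
print('tip side',onz('side',(170+307/8,70+506/8),z+.002),'top',onz('top',(90+300/8,150+425/8),z))
for p in((199,595),(427,527),(313,561)): print('slot side',onz('side',(170+p[0]/8,70+p[1]/8),.155))
for p in((320,300),(294,566)): print('slot top',onz('top',(90+p[0]/8,150+p[1]/8),.155))
E
```

```text
tip side [0.53138063 0.27108121 0.1772    ] top [0.52922073 0.2684938  0.1752    ]
slot side [0.4865855  0.27266115 0.155     ]
slot side [0.57798574 0.26895711 0.155     ]
slot side [0.53162192 0.27083603 0.155     ]
slot top [0.57316778 0.27151166 0.155     ]
slot top [0.48586484 0.27408106 0.155     ]
```

>>> carry_out([
  [-0.01, 0.001, 0, 0, 0, 0.002],
  [-0.012, 0.002, 0, 0, 0, 0.002],
  [-0.008, 0.001, 0, 0, 0, 0],
  [-0.002, 0, 0, 0, 0, 0],
  [0, 0, 0, 0, 0, 0],
  [0, 0, 0, 0, 0, 0],
])

```text
time_s: 35.85
tcp_pos: [0.4941, 0.2722, 0.2718]
eef_rot: [-179.9, 0.1, -92.0]
contact_force: [0.0, -1.1, -1.7]
gripper_width: 0.0293
```

```bash
python3 - <<'E'
from h import *
st(); fix(-92,(.497,.2727,.255))
E
```

```text
t 35.85 tcp [0.4941 0.2722 0.2718] rot [-1.7991e+02  8.0000e-02 -9.2050e+01] F [ 0.  -1.1 -1.7] M [ 0.07 -0.05 -0.03] w 0.0293 q [ 49.   9. -10.   0. -72. -51.]
turn [-0.0014  0.0017  0.0008] shift [ 0.0029  0.0005 -0.0168]
```

>>> carry_out([
  [0.001, 0.0005, -0.006, 0, 0.002, 0],
  [0, 0, -0.007, 0, 0, 0],
  [0, 0, -0.003, 0, 0, 0],
  [0, 0, -0.001, 0, 0, 0],
])

```text
time_s: 36.18
tcp_pos: [0.4956, 0.2731, 0.2535]
eef_rot: [-180.0, 0.1, -92.0]
contact_force: [-0.8, -0.4, -1.4]
gripper_width: 0.0298
```

```bash
python3 - <<'E'
from h import *
st(); fix(-92,(.497,.2727,.255))
im=snap('side','s19',(170,70,100,90),8)
im=snap('top','t19',(90,150,80,80),8)
E
```

```text
t 36.18 tcp [0.4956 0.2731 0.2535] rot [-1.7999e+02  1.2000e-01 -9.2030e+01] F [-0.8 -0.4 -1.4] M [ 0.09 -0.01  0.02] w 0.0298 q [ 49.   9. -11.  -0. -70. -51.]
turn [-0.0022  0.0003  0.0005] shift [ 0.0014 -0.0004  0.0015]
```

View pics/s19.png

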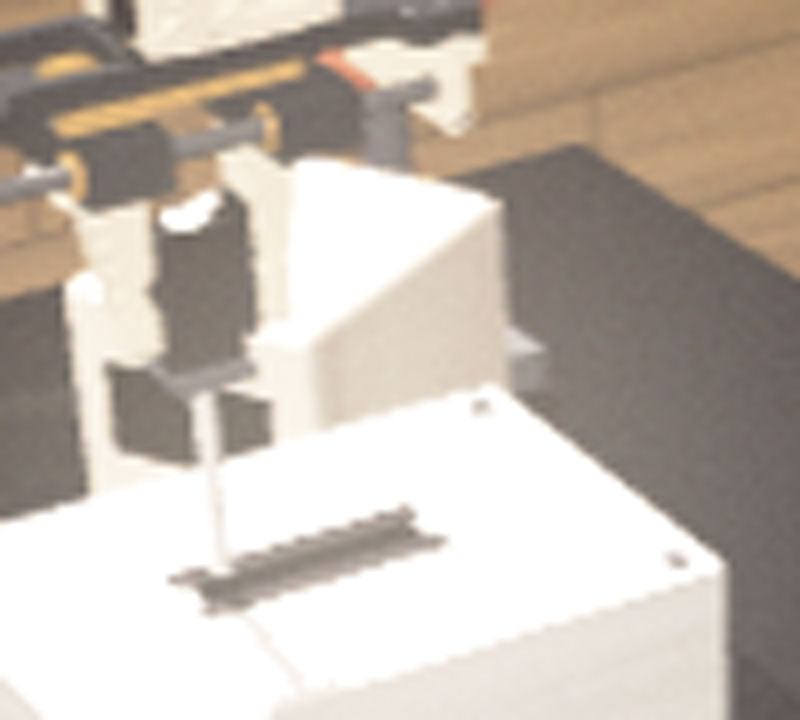

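View pics/t19.png

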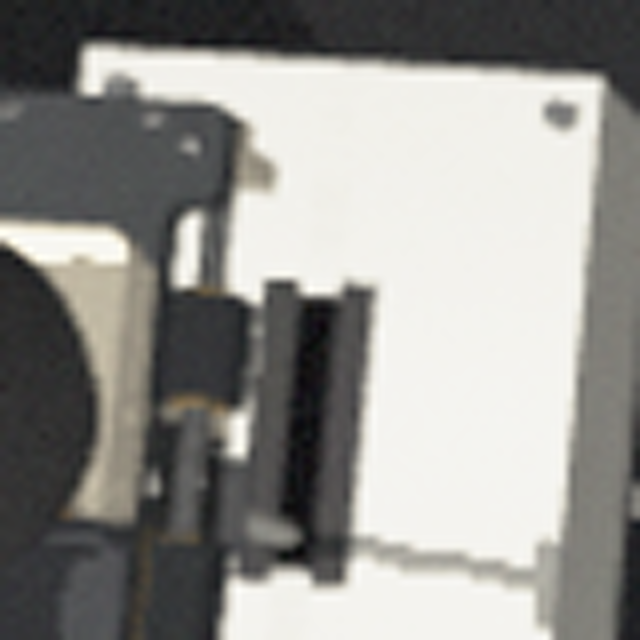

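>>> carry_out([
  [0.001, 0, -0.003, 0, 0, 0],
  [0, 0, -0.003, 0, 0, 0],
  [0, 0, -0.003, 0, 0, 0],
])

```text
time_s: 36.53
tcp_pos: [0.4975, 0.2732, 0.2446]
eef_rot: [-179.9, 0.1, -92.1]
contact_force: [0.0, 0.2, -0.5]
gripper_width: 0.0297
```

>>> carry_out([
  [0, 0, -0.006, 0, 0, 0],
  [0, 0, -0.006, 0, 0, 0],
  [0, 0, -0.006, 0, 0, 0],
  [0, 0, -0.004, 0, 0, 0],
  [0, 0, 0, 0, 0, 0],
])

```text
time_s: 36.95
tcp_pos: [0.497, 0.2728, 0.2191]
eef_rot: [180.0, 0.1, -92.1]
contact_force: [-1.0, 0.2, -0.7]
gripper_width: 0.0298
```

```bash
python3 - <<'E'
from h import *
st(); fix(-92)
im=snap('side','s20',(170,70,100,90),8)
E
```

```text
t 36.95 tcp [0.497  0.2728 0.2191] rot [ 1.7999e+02  9.0000e-02 -9.2070e+01] F [-1.   0.2 -0.7] M [0.   0.01 0.03] w 0.0298 q [ 48.  11. -14.  -0. -65. -51.]
turn [-0.0016 -0.      0.0012] shift None
```

View pics/s20.png

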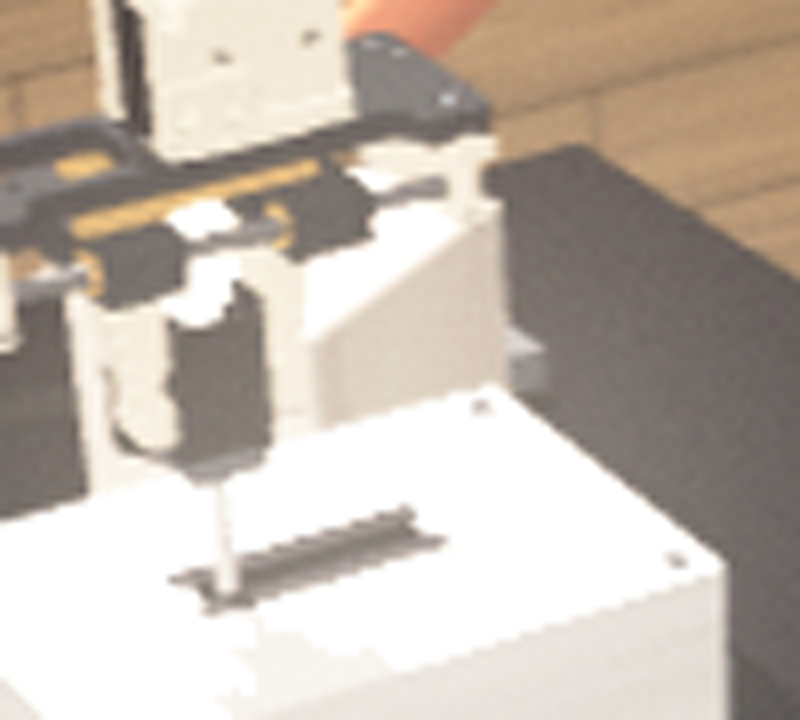

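In the slot, tip ≈ 124 mm up. Go down to the floor (expected TCP ≈ 0.2006).

>>> carry_out([
  [0, 0, -0.005, 0, 0, 0],
  [0, 0, -0.005, 0, 0, 0],
  [0, 0, -0.003, 0, 0, 0],
  [0, 0, -0.002, 0, 0, 0],
])

```text
time_s: 37.33
tcp_pos: [0.4976, 0.2732, 0.2039]
eef_rot: [-179.9, 0.2, -92.1]
contact_force: [0.1, -0.2, -1.7]
gripper_width: 0.0298
```

>>> carry_out([
  [0, 0, -0.0015, 0, 0, 0],
  [0, 0, -0.0015, 0, 0, 0],
])

```text
time_s: 37.5
tcp_pos: [0.4975, 0.2732, 0.2004]
eef_rot: [-179.9, 0.1, -92.0]
contact_force: [0.0, 0.1, -1.4]
gripper_width: 0.0299
```

>>> carry_out([
  [0, 0, -0.0015, 0, 0, 0],
])

```text
time_s: 37.58
tcp_pos: [0.4978, 0.2733, 0.1994]
eef_rot: [-179.9, 0.2, -92.0]
contact_force: [-5.0, -0.5, 13.5]
gripper_width: 0.0299
```

>>> carry_out([
  [0.0015, 0, -0.0005, 0, 0, 0],
  [0.0015, 0, -0.0005, 0, 0, 0],
  [0.0015, 0, -0.0005, 0, 0, 0],
  [0.0015, 0, -0.0005, 0, 0, 0],
])

```text
time_s: 37.92
tcp_pos: [0.5031, 0.2735, 0.1996]
eef_rot: [-179.9, 0.2, -92.0]
contact_force: [0.2, 0.1, -0.2]
gripper_width: 0.0301
```

>>> carry_out([
  [0.0015, 0, -0.0005, 0, 0, 0],
  [0.0015, 0, -0.0005, 0, 0, 0],
  [0.0015, 0, -0.0005, 0, 0, 0],
  [0.0015, 0, -0.0005, 0, 0, 0],
])

```text
time_s: 38.25
tcp_pos: [0.5104, 0.2736, 0.1968]
eef_rot: [-179.8, 0.2, -92.0]
contact_force: [0.4, -0.4, -0.6]
gripper_width: 0.0301
```

>>> carry_out([
  [0, 0, -0.0015, 0, 0, 0],
  [0, 0, -0.0015, 0, 0, 0],
])

```text
time_s: 38.42
tcp_pos: [0.5108, 0.2735, 0.1931]
eef_rot: [-179.8, 0.2, -92.0]
contact_force: [0.0, 0.7, -1.6]
gripper_width: 0.0298
```

>>> carry_out([
  [0, 0, -0.003, 0, 0, 0],
  [0, 0, -0.003, 0, 0, 0],
  [0, 0, -0.003, 0, 0, 0],
])

```text
time_s: 38.67
tcp_pos: [0.5108, 0.2735, 0.1831]
eef_rot: [-179.9, 0.2, -92.0]
contact_force: [0.6, -0.8, -1.2]
gripper_width: 0.0297
```

>>> carry_out([
  [0, 0, -0.003, 0, 0, 0],
  [0, 0, -0.003, 0, 0, 0],
  [0, 0, -0.002, 0, 0, 0],
])

```text
time_s: 38.92
tcp_pos: [0.5105, 0.2733, 0.1736]
eef_rot: [-179.9, 0.2, -92.0]
contact_force: [-0.9, -0.1, -1.8]
gripper_width: 0.0299
```

>>> carry_out([
  [0, 0, -0.002, 0, 0, 0],
  [0, 0, -0.002, 0, 0, 0],
])

```text
time_s: 39.08
tcp_pos: [0.5104, 0.2733, 0.1702]
eef_rot: [-179.9, 0.2, -92.0]
contact_force: [-11.4, -1.1, 23.7]
gripper_width: 0.03
```

>>> carry_out([
  [0, 0, 0, 0, 0, 0],
  [0, 0, 0, 0, 0, 0],
])

```text
time_s: 39.25
tcp_pos: [0.5105, 0.2735, 0.1708]
eef_rot: [-179.8, 0.2, -92.0]
contact_force: [-0.6, -0.2, -1.2]
gripper_width: 0.0298
```

>>> carry_out([
  [0, 0, 0, 0, 0, 0],
  [0, 0, 0, 0, 0, 0],
  [0, 0, 0, 0, 0, 0],
  [0, 0, 0, 0, 0, 0],
  [0, 0, 0.01, 0, 0, 0],
  [0, 0, 0.02, 0, 0, 0],
  [0, 0, 0.03, 0, 0, 0],
  [0, 0, 0.03, 0, 0, 0],
  [0, 0, 0.03, 0, 0, 0],
  [0, -0.015, 0.02, 0, 0, 0],
  [0.005, -0.03, 0.005, 0, 0, 0],
  [0.005, -0.036, 0, 0, 0, 0],
], fingers=-0.3)

```text
time_s: 40.25
tcp_pos: [0.5197, 0.1933, 0.3261]
eef_rot: [-179.8, 0.1, -91.6]
contact_force: [2.2, -0.7, -0.2]
gripper_width: 0.0569
```

>>> carry_out([
  [0.005, -0.038, 0, 0, 0, 0],
  [0.005, -0.038, 0, 0, 0, 0],
  [0.005, -0.038, 0, 0, 0, 0],
  [0.005, -0.038, 0, 0, 0, 0],
  [0.005, -0.038, 0, 0, 0, 0],
  [0.005, -0.038, 0, 0, 0, 0],
  [0.005, -0.038, 0, 0, 0, 0],
  [0.003, -0.035, 0, 0, 0, 0],
  [0.002, -0.02, 0, 0, 0, 0],
  [0, -0.01, 0, 0, 0, 0],
  [0, 0, 0, 0, 0, 0],
  [0, 0, 0, 0, 0, 0],
])

```text
time_s: 41.25
tcp_pos: [0.5582, -0.1594, 0.34]
eef_rot: [-179.0, 0.2, -91.8]
contact_force: [-0.2, -0.2, 0.3]
gripper_width: 0.0566
```

```bash
python3 - <<'E'
from h import *
st()
im=snap('side','s21',(130,80,280,230),2.8)
im=snap('top','t21',(80,120,330,180),2.4)
E
```

```text
t 41.25 tcp [ 0.5582 -0.1594  0.34  ] rot [-178.96    0.22  -91.75] F [-0.2 -0.2  0.3] M [ 0.12  0.05 -0.  ] w 0.0566 q [  3.   8.  -1.  -0. -79.  -5.]
```

View pics/s21.png

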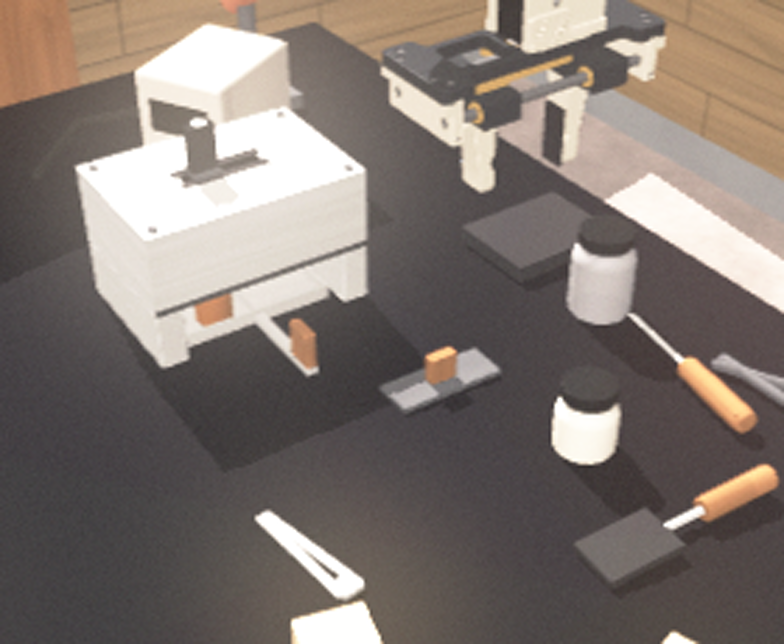

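View pics/t21.png

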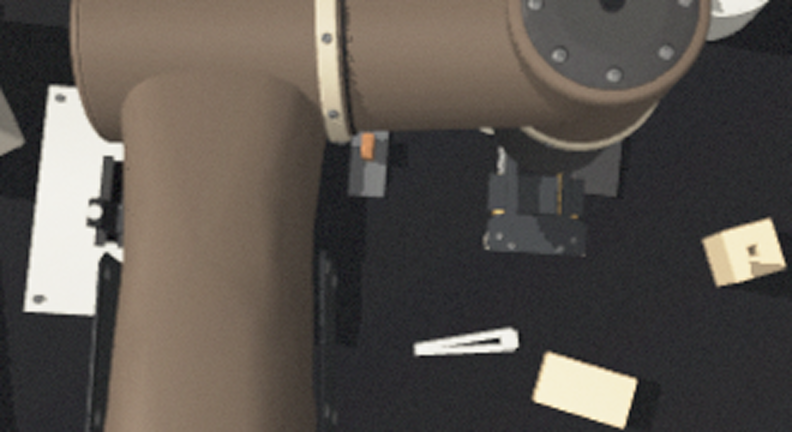

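```bash
python3 - <<'E'
from h import *
print(onz('side',(238.2,195.7),.052))
r.close_job(); st()
E
```

```text
[0.52716968 0.11414706 0.052     ]
the job is handed in; nothing more can be done
the job is handed in; nothing more can be done
```

The job is done and handed in, in the order asked and well inside the limit: about 41 s of the 210 s allowed.

- **Paperweights:** there were three. All were seen upright in separate compartments (two at the back, one at the front left) before the tray moved. After the tray went in, only the front-left one can be seen, through the mouth; the other two were not checked again.
- **Tray:** it was turned about 5° to line up with the hood and slid in until it met the back stop with about 24–30 N. The last picture puts its handle at about y = 0.114 m, against 0.113 m expected when fully home. It had not moved since the tray was pushed in.
- **Cover:** it was lowered onto the bench, pressed down with about 21 N before release, and lies flat at about (0.62, 0.01) m.
- **Probe:** the tip met the slot floor, then dropped into the hole about 20 mm to the -x side of the slot's middle. I pushed it down until the flange met the hood's top at the expected height with about 24 N, then released it. The last picture shows it seated.
- **Jar, brick, paddle and tweezers:** I never touched them, and nothing in the last pictures looks moved, though the paddle is partly hidden in the top view.

The only disagreement was between the cameras, which gave y positions up to about 6 mm apart at bench level. I used averages and relied on contact where it mattered.

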